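# Push a sealed bearing up out of its sloping housing and box it

### The job

Hook the C-shaped push-out tool around the bearing housing on the sloping stand, feel with its nose for the off-centre access hole underneath, and push the bearing up until it stands about half proud of the housing. Stand the tool upright on the bench again, lift the bearing out, lay it flat in the parts box without dropping it, and shut the lid. Do not force the tool against the housing, and leave the other things on the bench alone.

Things in the scene. Friction and masses are not known exactly. Their poses are not given: they have to be found in the camera images.
- stand: fixed steel stand: a 190 x 96 mm plate, 6 mm thick, sloping 30 degrees; low edge (40 mm high) on its +x side, away from the robot, high edge 140 mm. A 70 x 70 mm window under the bottom plate; the plate's underside is at z = -14 mm in the housing's frame. Four 18 mm square legs at its corners, 166 mm apart along the slope; open at +y and -y. Origin on the bench under the seat; z up
- housing: cast bearing housing on the slope: 110 (x, down the slope) x 84 (y, level) x 24 mm (z); z along the bore, leaning 30 degrees to the stand's +x. Origin: centre of the seat floor, 100 mm above the bench; top face z = +24. Its 8 mm bottom plate (z -8 to 0), clamped under it, is the floor and has a 36 mm round access hole, at x = 0 but up to 8 mm off to +y or -y: unseen, to be felt from below
- bearing_center (a point): centre of the loose sealed ball bearing, 62 mm outside diameter, 24 mm thick, bore closed by a plug, 0.3 kg; z is its axis. At the start home in the seat, flush with the housing's top face. A rubber ring in the bore holds it tightly: 8 to 14 N push it up, and it stays at the height it is pushed to while at least 6 mm of it is still in the seat
- bearing: the same bearing; origin at the centre of its underside
- pusher: loose C-shaped steel tool, 0.6 kg, standing on its foot. Origin on the line of nose and handle, at the foot's underside; z up, y to the C's open side. Foot 44 (x) x 110 (y -85 to +25) x 12 mm. Nose: pin, 28 mm diameter, on the origin's line, flat end at z = 56. Spine 30 x 20 mm, y = -85 to -65. Top arm 30 mm wide, y -85 to +12, z = 116 to 128: 60 mm gap above the nose
- pusher_handle (a point): middle of the tool's black upright handle, a bar 30 (x) x 24 mm (y), z = 128 to 190 mm in the tool's frame, in line with the nose; this point is at z = 160 mm
- box: fixed parts box, 150 x 150 x 45 mm outside, walls and floor 4 mm, a thin mat inside; origin at the centre of its underside, z up. Its lid is hinged on the top rim of its +x side (the far side from the robot)
- lid (a joint): angle of the box's lid: 0 = shut, grows as it opens; at the start it rests open against its stop at 1.9, past upright. Free hinge along the box's +x rim, 45 mm up; below about 1.5 it falls shut by its own weight. Lid 150 x 150 x 5 mm, with a 35 mm tall knob on the outside, 30 mm from its free edge
- shaft: bystander: turned steel shaft, 130 mm long, lying on the bench
- mallet: bystander: hammer, 220 mm long, lying on the bench
- oiler: bystander: amber oil bottle, 60 mm wide, 150 mm tall
There are look-alikes about, which are no part of the job. What is meant by the box is not blue, orange or turquoise, and is the smaller of those in its own colour.

How it is judged (in metres and radians):
On the way, in this order (a step that is already met when the one before it is completed fails the run):
1. the nose of the tool has pushed the bearing up so that it stands at least 9 mm proud of the housing, with no finger on the bearing (z of bearing_center in the frame of housing above 0.021 m and distance between bearing_center and housing below 0.04 m and contact force between pusher and bearing above 0.5 N and contact force between the fingers and bearing below 0.1 N), for 0.1 s.
2. the bearing lies flat in the box, let go, the lid still open (horizontal distance between bearing_center and box below 0.065 m and z of bearing_center in the frame of box below 0.02 m and angle between bearing_center's own z axis and vertical below 0.1 rad and contact force between the fingers and bearing below 0.1 N and value of joint lid above 0.5 rad), for 0.1 s.
At the end, for the whole second after the job is handed in: The bearing lies flat (within 6 degrees) and still on the floor of the box, the lid is shut (under 0.06 rad), and the push-out tool stands upright (within 5 degrees) and still on the bench (horizontal distance between bearing_center and box below 0.065 m and z of bearing_center in the frame of box between 0.01 and 0.02 m and angle between bearing_center's own z axis and vertical below 0.1 rad and linear speed of each of bearing, pusher below 0.02 m/s and value of joint lid below 0.06 rad and angle between pusher's own z axis and vertical below 0.08 rad and height (world z) of pusher between -0.004 and 0.006 m); the robot touches nothing.
It fails at once if the bearing is dropped (falls freely faster than 0.6 m/s, some 2 cm) (linear speed of bearing above 0.6 m/s and contact force between the fingers and bearing below 0.1 N).
It fails at once if the tool is forced against the housing or its stand with more than 60 N (contact force between pusher and stand above 60 N).
It fails at once if a bystander is moved by more than 3 cm (distance of any of shaft, mallet, oiler from where it was at the start of the episode above 0.03 m).
It also fails if it takes over 72 s, if anything falls off the work surface, if the arm or the gripper's body presses on something with over 40 N, if the wrist force passes 120 N, or if a joint passes its speed limit or range.

### The arm

A 6-joint arm with a two-finger parallel gripper is mounted at the origin on the work surface. World frame = base frame: x ahead of the robot, y to its left, z up, the work surface at z = 0. Lengths are in m, angles in degrees, forces in N, time in s.
With the tool pointing down it reaches from about 0.25 to 0.725 m from the base axis. Payload 4 kg.
Tool frame: the origin (TCP) lies on the mounting face of the last link; the fingertips stand 173 mm ahead of it and the grasp point (between the pads) lies 155 mm ahead of it; z points along the fingers, y is the direction in which the jaws open and shut (so a half turn about z gives the same grasp; the last joint's range is limited). The gripper opens to 85 mm and grips with 20 to 120 N. Pads are 22 mm wide; open, the fingers measure 114 mm over their backs; the gripper's body (76 mm by 85 mm) begins 54 mm behind the grasp point. The pads swing forward as they close: fully open they stand 13 mm farther back than shut.
Start: joints at [68.468, 13.785, 0.286, 76.501, 0, 90], TCP at [0.184, 0.465, 0.405] pointing down, gripper open.
Joint ranges: [-155.79, 155.79], [-60.16, 107.12], [-62.33, 73.08], [-114, 123.19], [-81.49, 82.49], [-180, 180]. Speed limits (degrees/s): [159.86, 159.86, 180, 180, 180, 180].

### API

Orientations are given as a 3x3 rotation matrix whose columns are the frame's x, y, z axes.
In Python, from plant import manip gives the robot as it stands. The module is installed in compiled form; this text tells all that it offers.
- The arm moves only by the tool move_arm, never from a script. Its argument "series" is a list of rows, each a list of 2 entries, a list of its own where there are three numbers: the shift along the tool's x, y, z in mm, then the turn about the tool's z in rad. In form: [[[dx, dy, dz], roll], ...]. A call has 1 to 8 rows; each row is the pose to reach, as a shift and turn from the pose measured when the call began, along the tool's axes at that moment; what a row does not reach only later rows make up. A row lasts 1/8 s, in which the tool goes at most 62.5 mm and 10.7 degrees, less where a joint would pass 70% of its speed; a pose out of reach is approached as far as the arm can. A call with a gripper value outside its range is refused whole. "hand" is the finger opening in mm, from 0 to 85.4, set as the call begins (left out, the last holds). The fingers move at their own pace and stop on an object; the grip force is fixed at half the most. Time passes only in rows, so rows that repeat a pose let the fingers close. It gives the time, the measured TCP pose, the force and the opening at its end, in the units of the state.
- manip.get_obs(): the state, without advancing time (a new reading comes with each control period).
- manip.grab_frame(name): name is "scene" or "side" or "wrist"; returns a dict with "pixels" (384x512x3 uint8, red, green, blue), "fx", "fy", "cx", "cy" (pixels), "R" (3x3) and "t" (3): a world point X has camera coordinates R X + t; the wrist camera has in their place "T_tool_cam" (4x4, takes a point from camera to tool coordinates, whose origin is the TCP and whose axes are the flange's). Camera axes: x right, y down, z forward; pixel columns grow to the right and rows downward; lengths in m; the calibration is good to about 2 mm. A picture is of the moment at which its call begins: read the wrist's pose just before it. There is no depth.
- manip.finish_job(): hands the job in, once; it reports no verdict.
Trained networks look in a picture, given as the dict that the camera call returned (one of the last four; its "shot" number tells which), for a name from the list of things; names that differ only in an ending like _2 or _b are one class to them, and where a whole thing is asked for, a point or a joint stands for the part that bears it (a point fixed in the world has none). Each returns a list of dicts, best first, with "score" (0 to 1); they miss things now and then, are a little off and sometimes report something else, mostly with a low value. They report only what shows in the picture. A call takes as long as a camera call. They do not tell look-alikes from the thing itself.
- manip.search_frame(picture, target): "uv" ([column, row] in pixels, amid what is visible of it).
The state is a dict: "time": time; "q": joint angles; "dq": joint speeds; "effort": joint torques, N m; "eef_pos": TCP position; "ee_rot": TCP orientation; "force": force on the tool from outside, world axes, zero at the start; "ft_torque": the same for the moment, N m; "finger_gap": finger opening in m.
Only numpy, scipy, OpenCV 4.12 (cv2) and the standard library are available. Lean on these libraries where they do the work, as an engineer would, in place of code of your own. Each camera call takes 0.05 s, during which the arm holds its last target.

## Working session

There is one attempt and no reset: what is moved stays moved. The work goes in short steps, Python scripts to look and compute and a tool call to move; the robot and the scene stay as the last step left them, time stands still between calls to the robot, and variables do not carry over. Pictures are saved under pics/ and viewed, and the job is handed in when it is done.

Besides the shell and the picture viewer there is one more tool, called in YAML: its name, and indented under it one key for each argument. move_arm: Moves the arm, as the interface text tells. Its arguments: {"type":"object","properties":{"series":{"type":"array"},"hand":{"type":"number"}},"required":["series"]}

```bash
ls; mkdir -p pics
cat > h.py <<'E'
import numpy as np, cv2
from plant import manip
def shot(cam,fn):
    p=manip.grab_frame(cam)
    cv2.imwrite('pics/'+fn+'.png',cv2.cvtColor(p['pixels'],cv2.COLOR_RGB2BGR)); return p
def find(p,t,n=4):
    r=manip.search_frame(p,t)
    print(t,[(np.round(d['uv'],1).tolist(),round(d['score'],2)) for d in r[:n]]); return r
def ray(p,uv):
    d=np.array([(uv[0]-p['cx'])/p['fx'],(uv[1]-p['cy'])/p['fy'],1.])
    R=np.array(p['R']);t=np.array(p['t'])
    return -R.T@t, R.T@d
def onz(p,uv,z):
    c,d=ray(p,uv); return c+d*(z-c[2])/d[2]
def proj(p,X):
    x=np.array(p['R'])@np.array(X)+np.array(p['t']); return [p['fx']*x[0]/x[2]+p['cx'],p['fy']*x[1]/x[2]+p['cy']]
def tri(l):
    A=np.zeros((3,3));b=np.zeros(3)
    for p,uv in l:
        c,d=ray(p,uv);d=d/np.linalg.norm(d);M=np.eye(3)-np.outer(d,d);A+=M;b+=M@c
    return np.linalg.solve(A,b)
def wcam(p,o):
    T=np.array(p['T_tool_cam']);Rw=np.array(o['ee_rot'])@T[:3,:3];tw=np.array(o['ee_rot'])@T[:3,3]+np.array(o['eef_pos'])
    p['R']=Rw.T;p['t']=-Rw.T@tw;return p
E
python3 - <<'E'
from h import *
o=manip.get_obs();print(o)
p=shot('scene','s1');q=shot('side','d1')
for k in (p,q):
    print(k['fx'],k['cx'],k['cy'],np.round(k['R'],3).tolist(),np.round(k['t'],3), -np.array(k['R']).T@k['t'])
for t in ['stand','housing','bearing','pusher','pusher_handle','box','lid','shaft','mallet','oiler']:
    find(p,t);find(q,t)
E
```

```text
pics
{'time': 0.0, 'q': array([6.84669632e+01, 1.38319878e+01, 2.12336264e-01, 7.65002606e+01,
       3.99847815e-04, 9.00010548e+01]), 'dq': array([ 0.05108129, -0.00300837, -0.02415196, -0.00378462, -0.0606121 ,
        0.04051627]), 'effort': array([-5.07516052e-04, -3.72318757e+01,  2.52407080e+01,  1.69727934e-02,
       -6.87314696e-05, -5.35351859e-06]), 'eef_pos': array([0.18341852, 0.46485133, 0.40380522]), 'ee_rot': array([[-9.30199325e-01,  3.67053967e-01, -7.74649885e-04],
       [ 3.67054785e-01,  9.30197294e-01, -1.94422939e-03],
       [ 6.94011553e-06, -2.09285981e-03, -9.99997810e-01]]), 'force': array([0.256234  , 0.70644234, 0.21839229]), 'ft_torque': array([ 0.00853402,  0.04698278, -0.00690556]), 'finger_gap': 0.0854461043401784}
370.46715719040446 249.00159845757378 187.0695349269471 [[-0.17, 0.985, -0.002], [0.709, 0.121, -0.694], [-0.684, -0.119, -0.72]] [ 0.047 -0.27   1.588] [1.28548652 0.17584788 0.9554958 ]
409.50469293072575 255.73603152674355 193.18578604147058 [[0.926, -0.377, -0.018], [-0.207, -0.467, -0.86], [0.316, 0.8, -0.51]] [-0.462  0.197  1.195]
[... 314 characters left out ...]
pusher_handle [([315.1, 261.8], 0.86)]
box [([322.3, 210.7], 0.91), ([410.1, 261.4], 0.82), ([399.0, 182.2], 0.81), ([190.4, 152.2], 0.72)]
box [([159.0, 158.8], 0.85), ([230.9, 166.0], 0.84), ([323.9, 201.6], 0.83), ([209.0, 282.4], 0.64)]
lid [([404.7, 175.9], 0.95), ([413.8, 253.5], 0.82), ([222.4, 276.0], 0.66), ([346.0, 213.5], 0.62)]
lid [([156.3, 148.5], 0.83), ([239.4, 149.5], 0.81), ([205.6, 274.7], 0.8), ([328.6, 193.4], 0.64)]
shaft [([112.4, 255.2], 0.89)]
shaft [([377.6, 257.7], 0.93)]
mallet [([295.6, 276.5], 0.58), ([233.7, 205.4], 0.3), ([323.6, 209.2], 0.18)]
mallet [([290.3, 174.7], 0.92)]
oiler [([114.9, 154.5], 0.96), ([238.9, 208.2], 0.37)]
oiler [([270.6, 330.4], 0.66)]
```

View pics/s1.png

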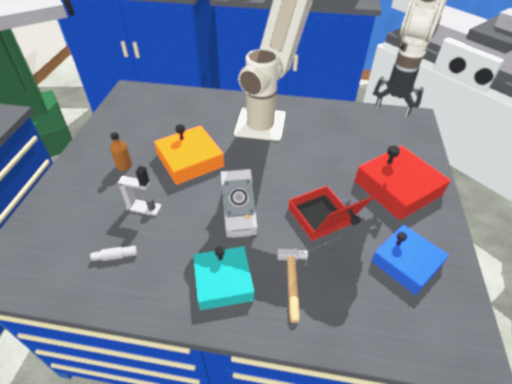

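View pics/d1.png

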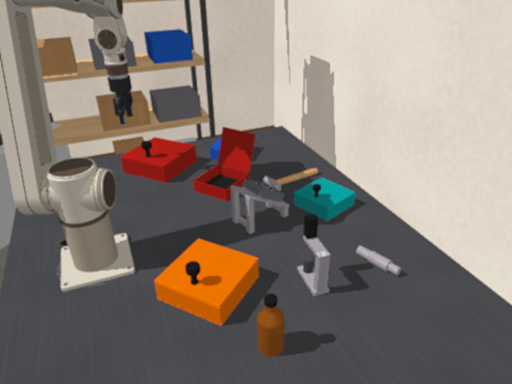

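Box: the open red one, about (320,212) in scene and (222,175) in side. The stand is at (238,205) and the C tool at (138,195). I'll zoom in for corner measurements.

Run:
```python
from h import *
a=cv2.imread('pics/s1.png');b=cv2.imread('pics/d1.png')
cv2.imwrite('pics/z1.png',cv2.resize(a[155:255,100:270][:, :],(800,470),interpolation=cv2.INTER_CUBIC))
cv2.imwrite('pics/z2.png',cv2.resize(b[170:310,225:415],(760,560),interpolation=cv2.INTER_CUBIC))
cv2.imwrite('pics/z3.png',cv2.resize(a[175:245,275:385],(770,490),interpolation=cv2.INTER_CUBIC))
p=manip.grab_frame('scene');q=manip.grab_frame('side')
hp=tri([(p,(142,175)),(q,(311,226))]);print('handle',hp)
print('bearing',onz(p,(239,197.6),.1+.024*.866))
print(onz(p,(322,211),.03))
```

```text
handle [ 0.53586191 -0.29011795  0.16074888]
bearing [0.5410926  0.01517003 0.120784  ]
[0.4727384  0.27609787 0.03      ]
```

View pics/z1.png

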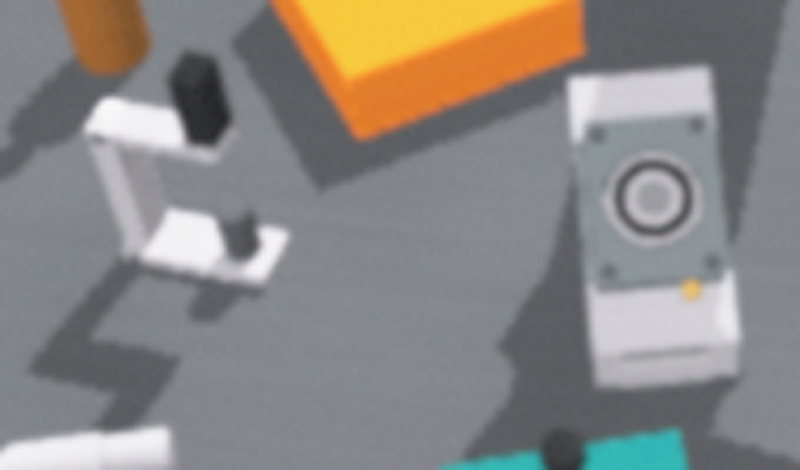

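View pics/z2.png

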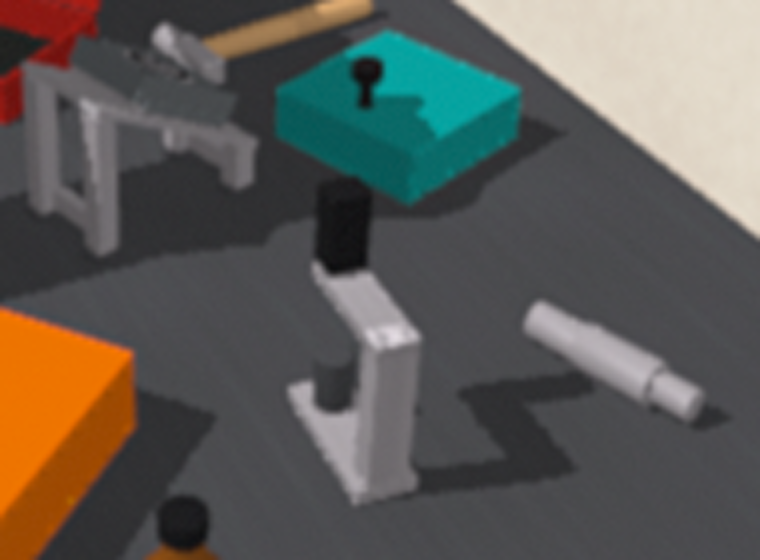

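View pics/z3.png

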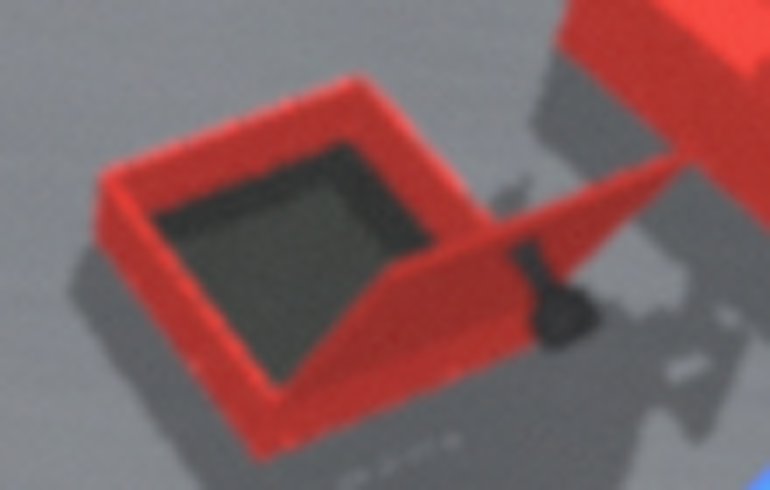

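```bash
cat >> h.py <<'E'
from scipy.optimize import least_squares
from scipy.spatial.transform import Rotation as Ro
def Rz(a): c,s=np.cos(a),np.sin(a); return np.array([[c,-s,0],[s,c,0],[0,0,1]])
TILT=Ro.from_euler('y',30,degrees=True).as_matrix()
def hw(par,X): return np.array([par[0],par[1],.1])+Rz(par[2])@TILT@np.array(X)   # housing frame->world
def fw(par,X): return np.array([par[0],par[1],0.])+Rz(par[2])@np.array(X)
def fit(fn,obs,x0):
    f=lambda x: np.concatenate([np.array(proj(p,fn(x,X)))-uv for p,uv,X in obs])
    s=least_squares(f,x0,loss='soft_l1',f_scale=1.0); r=f(s.x).reshape(-1,2)
    print('fit',np.round(s.x,4),'yaw',np.degrees(s.x[2]).round(2)); print(r.round(1).tolist()); return s.x
E
python3 - <<'E'
from h import *
p=manip.grab_frame('scene');q=manip.grab_frame('side')
A=lambda u,v:np.array([100+u/4.706-.4,155+v/4.7-.4]);B=lambda u,v:np.array([225+u/4-.4,170+v/4-.4]);C=lambda u,v:np.array([275+u/7-.4,175+v/7-.4])
print('housing');H=fit(hw,[(p,A(653,198),(0,0,.024)),(p,A(583,128),(-.055,-.042,.024)),(p,A(712,115),(-.055,.042,.024)),(p,A(733,270),(.055,.042,.024)),(p,A(592,290),(.055,-.042,.024))],[.54,0.015,0])
print('tool');fit(fw,[(p,A(192,62),(0,0,.19)),(q,B(343,187),(0,0,.19)),(p,A(290,237),(-.022,.025,.012)),(p,A(262,285),(.022,.025,0)),(q,B(355,502),(-.022,-.085,0)),(q,B(415,487),(.022,-.085,0)),(q,B(289,388),(-.022,.025,.012)),
 (q,B(420,342),(.015,-.085,.128)),(p,A(110,98),(-.015,-.085,.128))],[.535,-.29,0])
print('box');fit(fw,[(p,C(100,178),(-.075,-.075,.045)),(p,C(360,78),(-.075,.075,.045)),(p,C(270,455),(.075,-.075,.0)),(p,C(98,240),(-.075,-.075,0))],[.47,.27,-.4])
E
```

```text
housing
fit [0.5277 0.0106 0.2977] yaw 17.06
[[0.4, 0.4], [-0.1, -0.8], [-0.5, -0.5], [-0.9, 1.4], [1.4, -0.1]]
tool
fit [ 0.5361 -0.2882 -0.0758] yaw -4.34
[[-0.2, 0.7], [0.4, -0.5], [-0.2, -1.3], [1.0, 0.4], [-0.4, 0.8], [0.0, 0.6], [-0.3, -0.9], [-0.0, -1.0], [-1.0, -0.4]]
box
fit [0.4699 0.2707 0.6509] yaw 37.3
[[0.2, -0.2], [0.3, -0.9], [0.0, 1.3], [-0.5, -0.1]]
```

```bash
cat >> h.py <<'E'
def plan(pos,yaw_y=None,tag=''):
    """shift (mm, tool axes) and roll (rad) from now to TCP pos, jaw-axis (tool y) at world angle yaw_y deg"""
    o=manip.get_obs();R=np.array(o['ee_rot']);d=R.T@(np.array(pos)-o['eef_pos'])*1000
    cur=np.degrees(np.arctan2(R[1,1],R[0,1])); roll=0
    if yaw_y is not None: roll=-np.radians((yaw_y-cur+180)%360-180)
    print(tag,'cur',np.round(o['eef_pos'],4),'yawy',cur.round(2),'z',R[:,2].round(4),'-> d',d.round(1),'roll',round(roll,4),'dist',np.linalg.norm(d).round(0)); return d
E
python3 - <<'E'
from h import *
p=shot('wrist','w1');print(np.round(p['T_tool_cam'],3).tolist(),p['fx'])
plan([.47,-.02,.404],85.66);plan([.5361,-.2882,.404],85.66)
E
```

```text
[[0.001, -0.952, -0.307, 0.079], [1.0, 0.001, -0.0, -0.001], [0.0, -0.307, 0.952, 0.031], [0.0, 0.0, 0.0, 1.0]] 323.82676823112524
 cur [0.1835 0.4651 0.4047] yawy 68.47 z [ 0. -0. -1.] -> d [-444.5 -346.1    0.7] roll -0.3 dist 563.0
 cur [0.1835 0.4651 0.4047] yawy 68.47 z [ 0. -0. -1.] -> d [-604.5 -571.3    0.7] roll -0.3 dist 832.0
```

move_arm:
  series:
    - [[-52,-40,0],-0.15]
    - [[-104,-81,0],-0.3]
    - [[-152,-119,0],-0.3]
    - [[-200,-156,0],-0.3]
    - [[-249,-194,0],-0.3]
    - [[-298,-232,0],-0.3]
    - [[-346,-270,0],-0.3]
    - [[-395,-308,0],-0.3]

```text
time: 2.35
eef_pos: [0.4381, 0.0324, 0.4051]
ee_rot: [[-0.997, 0.076, 0.001], [0.076, 0.997, 0.0], [-0.001, 0.001, -1.0]]
force: [0.6, 0.4, 0.5]
finger_gap: 0.0855
```

Run:
```python
from h import *
o=manip.get_obs();p=wcam(shot('wrist','w2'),o)
H=[.5277,.0106,.2977]
im=p['pixels'][:,:,::-1].copy()
for X in [(0,0,.024),(-.055,-.042,.024),(-.055,.042,.024),(.055,.042,.024),(.055,-.042,.024)]:
    u=proj(p,hw(H,X));print(np.round(u,1));cv2.circle(im,(int(u[0]),int(u[1])),3,(0,0,255),1)
cv2.imwrite('pics/w2o.png',im)
np.savez('w2.npz',**{k:p[k] for k in('R','t','fx','fy','cx','cy')})
plan([.5361,-.2882,.404],85.66)
```

```text
[244.9 296.5]
[173.4 286.6]
[270.9 252.7]
[301.2 304.3]
[225.7 328.9]
 cur [0.4412 0.027  0.4049] yawy 85.18 z [ 0.0045 -0.0053 -1.    ] -> d [-121.  -306.1    3. ] roll -0.0083 dist 329.0
```

View pics/w2o.png

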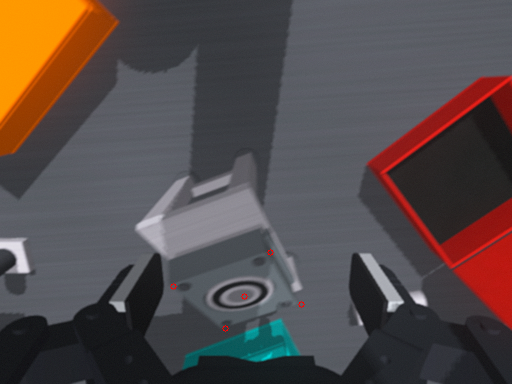

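Run:
```python
from h import *
o=manip.get_obs();p=wcam(shot('wrist','w3'),o)
print(o['eef_pos'],np.round(o['dq'],2))
H=[.5277,.0106,.2977]
im=cv2.resize(p['pixels'][215:345,120:330,::-1],(798,494),interpolation=cv2.INTER_CUBIC)
for X in [(0,0,.024),(-.055,-.042,.024),(-.055,.042,.024),(.055,.042,.024),(.055,-.042,.024)]:
    u=proj(p,hw(H,X));print(np.round(u,1));cv2.circle(im,(int((u[0]-120)*3.8),int((u[1]-215)*3.8)),4,(0,0,255),1)
cv2.imwrite('pics/w3o.png',im)
```

```text
[0.44119927 0.02698222 0.40492208] [ 6.28 -1.82 -2.69  1.13  3.37 11.28]
[253.1 292.1]
[182.  282.1]
[279.9 247.5]
[309.2 300.1]
[233.3 325. ]
```

View pics/w3o.png

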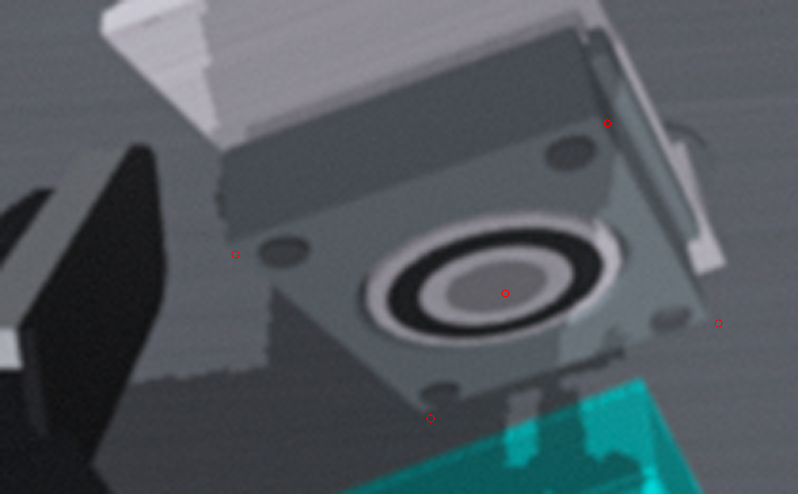

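move_arm:
  series:
    - [[-20,-50,0],-0.008]
    - [[-40,-102,0],-0.008]
    - [[-60,-154,0],-0.008]
    - [[-80,-206,0],-0.008]
    - [[-100,-256,0],-0.008]
    - [[-118,-300,2],-0.008]
    - [[-121,-306,3],-0.008]
    - [[-121,-306,3],-0.008]

```text
time: 3.45
eef_pos: [0.5343, -0.2848, 0.4018]
ee_rot: [[-0.997, 0.077, 0.001], [0.077, 0.997, -0.0], [-0.001, -0.0, -1.0]]
force: [-0.4, 0.9, 0.1]
finger_gap: 0.0855
```

Run:
```python
from h import *
p=manip.grab_frame('side')
o=manip.get_obs();p=wcam(shot('wrist','w4'),o)
H=[.5361,-.2882,-.0758]
im=p['pixels'][:,:,::-1].copy()
for X in [(.015,.012,.19),(-.015,.012,.19),(-.015,-.012,.19),(.015,-.012,.19),(-.015,-.085,.128),(.015,-.085,.128),(0.022,.025,.012),(-.022,.025,.012)]:
    u=proj(p,fw(H,X));print(np.round(u,1));cv2.circle(im,(int(u[0]),int(u[1])),2,(0,0,255),1)
cv2.imwrite('pics/w4o.png',cv2.resize(im[150:384,100:412],(800,600)))
plan([.5361,-.2882,.320],85.66)
```

```text
[270.2 251. ]
[270.9 205.7]
[230.6 205.7]
[231.7 251. ]
[142.6 178.1]
[146.6 214.1]
[275.  182.7]
[275.8 144.6]
 cur [ 0.5342 -0.2839  0.4025] yawy 85.68 z [ 1.4e-03 -9.0e-04 -1.0e+00] -> d [-2.1 -4.1 82.5] roll 0.0003 dist 83.0
```

View pics/w4o.png

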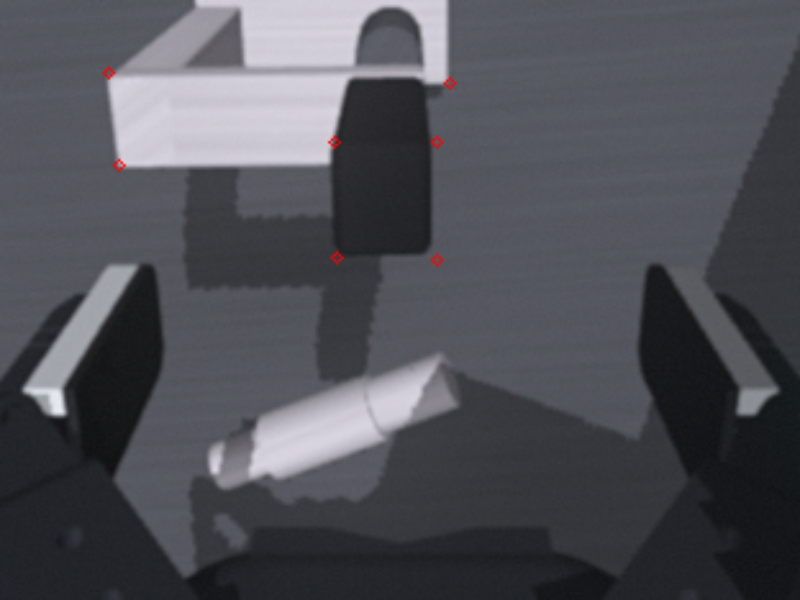

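move_arm:
  series:
    - [[-2,-4,30],0]
    - [[-2,-5,60],0]
    - [[-2,-5,82],0]
    - [[-2,-5,82],0]
  hand: 60

```text
time: 4.05
eef_pos: [0.5353, -0.2872, 0.3191]
ee_rot: [[-0.997, 0.073, -0.002], [0.073, 0.997, 0.001], [0.002, 0.001, -1.0]]
force: [-0.4, -1.0, 0.4]
finger_gap: 0.0602
```

move_arm:
  series:
    - [[0,0,0],0]
    - [[0,0,0],0]
    - [[0,0,0],0]
    - [[0,0,0],0]
    - [[0,0,0],0]
  hand: 0

```text
time: 4.68
eef_pos: [0.5356, -0.2876, 0.3208]
ee_rot: [[-0.997, 0.074, 0.001], [0.074, 0.997, -0.0], [-0.001, -0.0, -1.0]]
force: [-0.5, -1.7, 6.0]
finger_gap: 0.023
```

Run:
```python
from h import *
p=shot('side','d2')
o=manip.get_obs();print(o['time'],o['eef_pos'],o['force'],o['ft_torque'],o['finger_gap'],o['q'].round(1))
cv2.imwrite('pics/d2z.png',cv2.resize(p['pixels'][150:310,225:425,::-1],(800,640)))
```

```text
4.725 [ 0.53557364 -0.28762031  0.32084798] [-0.68746598 -1.71775294  5.95325206] [0.02474484 0.17036533 0.06310694] 0.02318742428299783 [-28.2  28.5   9.3  70.7   0.  -24. ]
```

View pics/d2z.png

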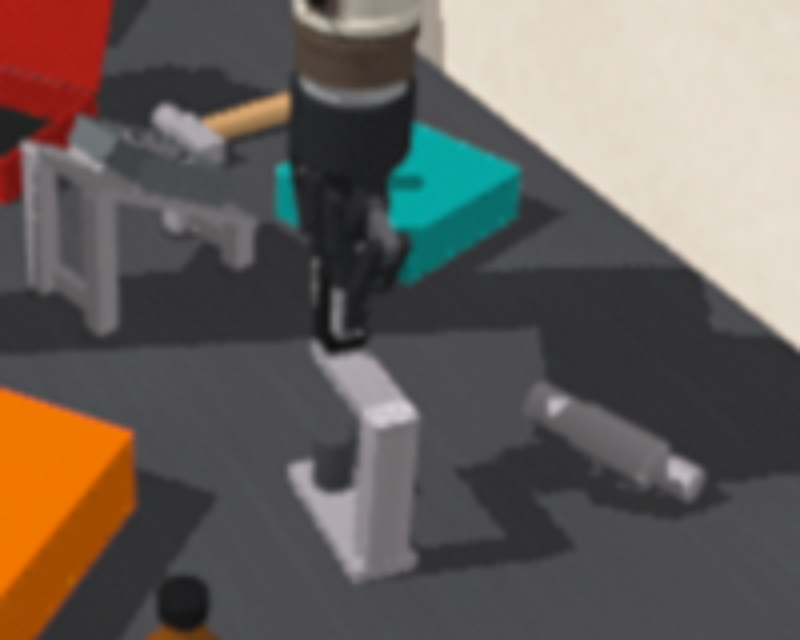

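move_arm:
  series:
    - [[0,0,3],0]
    - [[-5,0,3],0]
    - [[-10,0,3],0]
    - [[-15,0,3],0]

```text
time: 5.22
eef_pos: [0.5501, -0.2889, 0.3215]
ee_rot: [[-0.997, 0.074, 0.002], [0.074, 0.997, -0.002], [-0.003, -0.002, -1.0]]
force: [-4.0, 1.4, 14.4]
finger_gap: 0.023
```

Run:
```python
from h import *
p=shot('side','d3')
o=manip.get_obs();print(o['time'],o['eef_pos'],o['force'],o['ft_torque'],o['finger_gap'])
cv2.imwrite('pics/d3z.png',cv2.resize(p['pixels'][150:310,225:425,::-1],(800,640)))
```

```text
5.275 [ 0.55075732 -0.288884    0.32148384] [-2.95853465  0.89511016 14.3344197 ] [0.26026562 1.11340356 0.18184021] 0.02321440073104826
```

View pics/d3z.png

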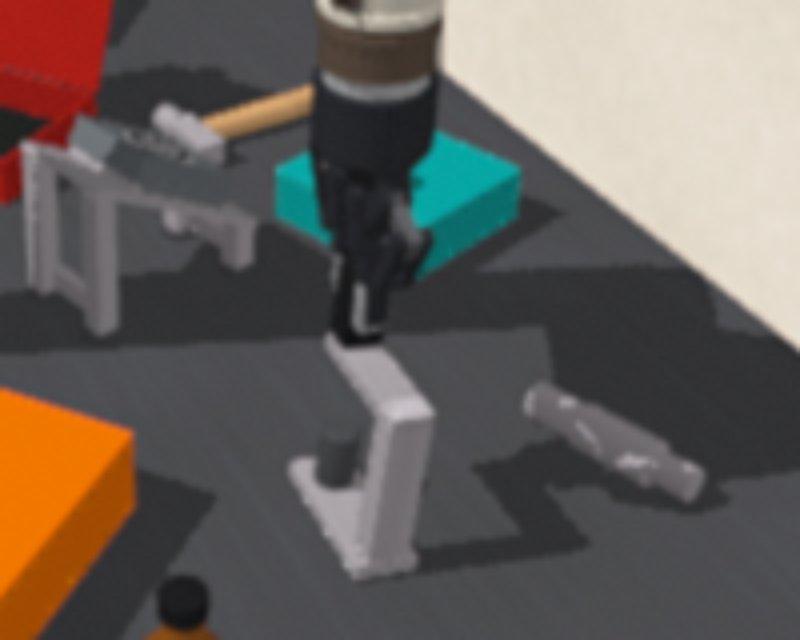

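move_arm:
  series:
    - [[-7,0,2.5],0]
    - [[-14,0,2.5],0]
    - [[-21,0,3],0]
    - [[-28,0,3.6],0]
    - [[-35,0,4.7],0]
    - [[-42,0,6],0]
    - [[-49,0,8],0]
    - [[-57,0,10],0]

```text
time: 6.28
eef_pos: [0.6076, -0.2929, 0.3134]
ee_rot: [[-0.997, 0.073, 0.004], [0.073, 0.997, -0.003], [-0.004, -0.002, -1.0]]
force: [-1.0, 1.0, 8.1]
finger_gap: 0.0232
```

move_arm:
  series:
    - [[-7,0,3],0]
    - [[-14,0,5],0]
    - [[-14,0,5],0]

```text
time: 6.65
eef_pos: [0.6218, -0.2939, 0.3083]
ee_rot: [[-0.997, 0.073, 0.004], [0.073, 0.997, -0.002], [-0.004, -0.002, -1.0]]
force: [-2.1, 0.2, 4.2]
finger_gap: 0.0232
```

Run:
```python
from h import *
p=shot('side','d4')
o=manip.get_obs();print(o['time'],o['eef_pos'],o['force'],o['ft_torque'],o['finger_gap'])
cv2.imwrite('pics/d4z.png',cv2.resize(p['pixels'][150:310,225:425,::-1],(800,640)))
p=shot('scene','s4')
cv2.imwrite('pics/s4z.png',cv2.resize(p['pixels'][115:255,70:245,::-1],(800,640)))
```

```text
6.7 [ 0.62172314 -0.29393311  0.30834213] [-2.02009056 -0.35229867  4.10430828] [0.14035572 0.80569426 0.09048269] 0.023371343695283753
```

View pics/d4z.png

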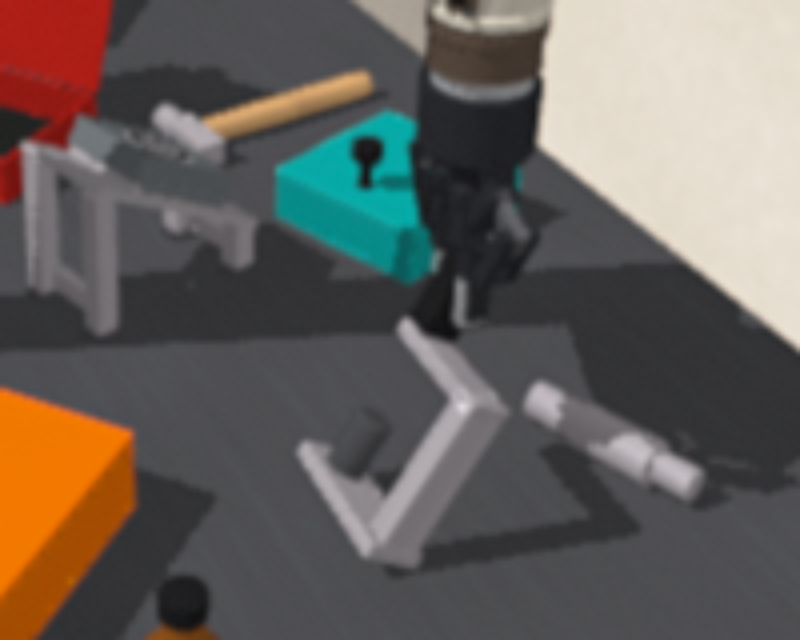

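View pics/s4z.png

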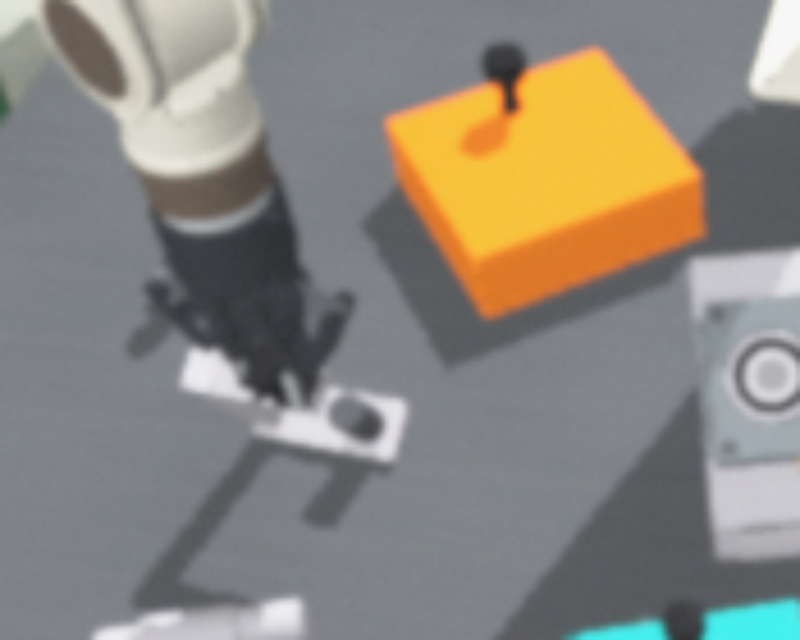

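Run:
```python
from h import *
H=[.5277,.0106,.2977]
g=hw(H,(0,-.115,.084))+[0,0,.155];print(g)
plan(g,107.06)
```

```text
[ 0.60158462 -0.08702204  0.32774613]
 cur [ 0.6217 -0.294   0.3084] yawy 85.8 z [ 0.004  -0.0023 -1.    ] -> d [ 35.1 204.9 -19.9] roll -0.3711 dist 209.0
```

move_arm:
  series:
    - [[0,0,-15],0]
    - [[0,10,-30],-0.06]
    - [[5,35,-35],-0.12]
    - [[10,65,-35],-0.18]
    - [[17,100,-35],-0.25]
    - [[24,135,-35],-0.31]
    - [[30,170,-35],-0.37]
    - [[35,190,-32],-0.371]

```text
time: 7.75
eef_pos: [0.6004, -0.1, 0.3393]
ee_rot: [[-0.956, -0.294, 0.004], [-0.294, 0.956, -0.001], [-0.003, -0.002, -1.0]]
force: [0.5, -0.4, -6.4]
finger_gap: 0.0233
```

move_arm:
  series:
    - [[0,0,0],0]
    - [[0,0,0],0]

```text
time: 8.0
eef_pos: [0.6006, -0.1006, 0.3389]
ee_rot: [[-0.956, -0.293, 0.003], [-0.293, 0.956, -0.002], [-0.003, -0.003, -1.0]]
force: [1.0, -0.9, -6.7]
finger_gap: 0.0233
```

Run:
```python
from h import *
p=shot('side','d5')
cv2.imwrite('pics/d5z.png',cv2.resize(p['pixels'][130:270,205:365,::-1],(800,700))[:600])
p=shot('scene','s5')
cv2.imwrite('pics/s5z.png',cv2.resize(p['pixels'][130:250,130:290,::-1],(800,600)))
o=manip.get_obs();print(o['time'],o['eef_pos'],o['force'],o['ft_torque'],o['finger_gap'])
```

```text
8.1 [ 0.60060562 -0.10113501  0.33918701] [ 0.3277092   0.365432   -6.65329172] [ 0.31348698 -0.20190441  0.02611957] 0.023417399373375596
```

View pics/d5z.png

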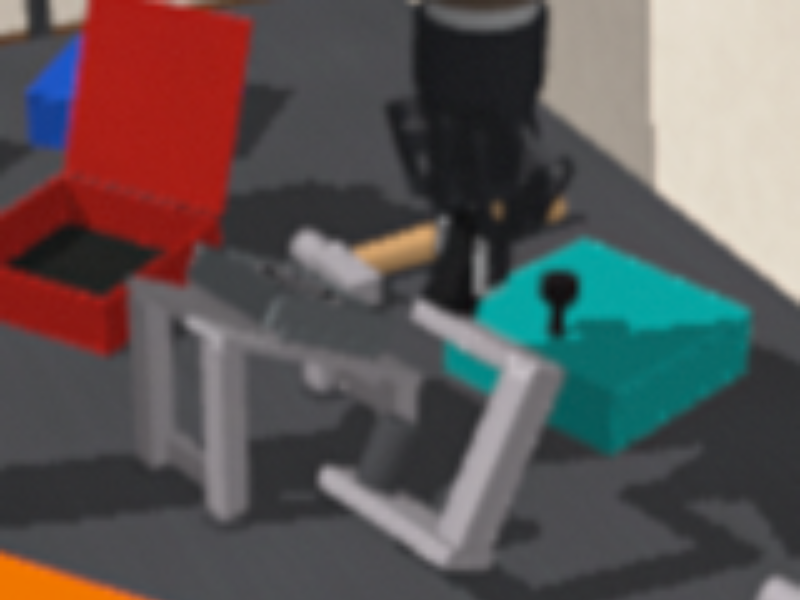

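View pics/s5z.png

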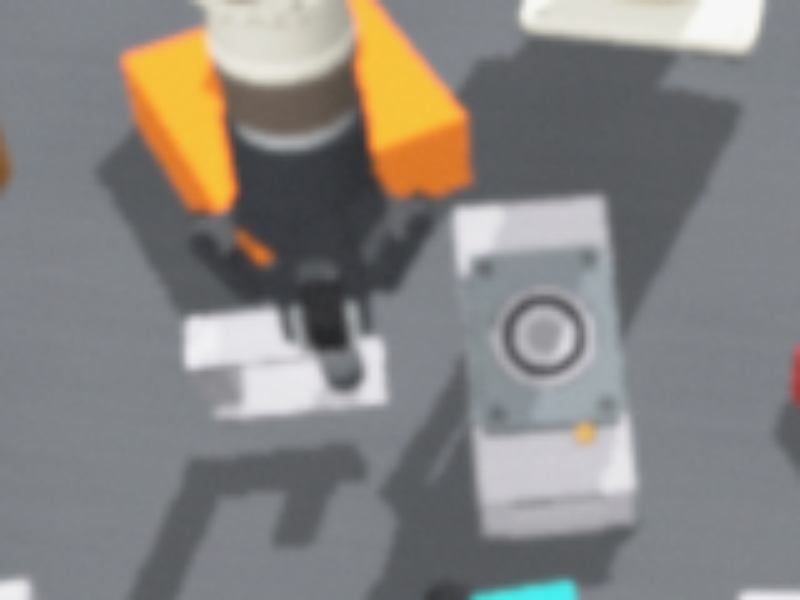

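```bash
cat > tf.py <<'E'
from h import *
def tw(x,X): # x: pos of grip pivot point (tool z=.166), yaw, tilt, roll
    R=Rz(x[3])@Ro.from_euler('y',x[4]).as_matrix()@Ro.from_euler('x',x[5]).as_matrix()
    return x[:3]+R@(np.array(X)-[0,0,.166])
def tfit(obs,tcp,yaw):
    x0=np.array([*(np.array(tcp)-[0,0,.155]),yaw,np.radians(30),0])
    pr=np.array([.003,.003,.003,.02,.2,.02])
    f=lambda x: np.concatenate([np.concatenate([np.array(proj(p,tw(x,X)))-uv for p,uv,X in obs]),(x-x0)/pr])
    s=least_squares(f,x0,loss='soft_l1'); r=f(s.x)
    print('dpos mm',((s.x-x0)[:3]*1000).round(1),'yaw,tilt,roll',np.degrees(s.x[3:]).round(2)); print(r[:-6].reshape(-1,2).round(1).tolist())
    return s.x
E
python3 - <<'E'
from tf import *
p=manip.grab_frame('scene');q=manip.grab_frame('side');o=manip.get_obs()
A=lambda u,v:np.array([130+u/5-.4,130+v/5-.4]);B=lambda u,v:np.array([205+u/5-.4,130+v/5-.4])
ob=[(q,B(320,468),(-.022,.025,.012)),(q,B(325,490),(-.022,.025,0)),(q,B(440,562),(-.022,-.085,0)),(q,B(490,565),(.022,-.085,0)),(q,B(415,300),(-.015,.012,.128)),(q,B(417,320),(-.015,.012,.116)),(q,B(562,370),(.015,-.085,.128)),(q,B(520,357),(-.015,-.085,.128)),
(p,A(388,402),(.022,.025,.012)),(p,A(382,338),(-.022,.025,.012)),(p,A(215,417),(.022,-.085,.012)),(p,A(183,318),(-.015,-.085,.128)),(p,A(188,368),(.015,-.085,.128)),(p,A(343,372),(0,0,.056))]
x=tfit(ob,o['eef_pos'],np.radians(17.06))
for c,n in((p,'s5o'),(q,'d5o')):
    im=cv2.resize(c['pixels'][130:270,(130 if c is p else 205):(130 if c is p else 205)+160,::-1],(800,700))
    x0=130 if c is p else 205
    E=[]
    def box(a,b,cc):
        P=[(i,j,k) for i in a for j in b for k in cc]
        for m in range(8):
            for n_ in range(m):
                if sum(P[m][t]!=P[n_][t] for t in range(3))==1:E.append((P[m],P[n_]))
    box((-.022,.022),(-.085,.025),(0,.012));box((-.015,.015),(-.085,.012),(.116,.128));box((-.015,.015),(-.085,-.065),(.012,.116))
    for a,b in E:
        u=[tuple(int(t) for t in ((np.array(proj(c,tw(x,k)))-[x0,130]+.4)*5)) for k in(a,b)];cv2.line(im,u[0],u[1],(0,0,255),1)
    cv2.imwrite('pics/'+n+'.png',im[:600])
print(o['time'],o['eef_pos'])
E
```

```text
dpos mm [-1.3  2.   0.6] yaw,tilt,roll [16.48 28.62 -0.64]
[[0.9, -0.4], [-1.5, -1.2], [0.5, 1.1], [-0.1, 1.0], [0.3, -0.1], [-1.6, -0.4], [0.7, -0.1], [2.8, 1.4], [-0.2, 0.3], [0.0, 0.0], [0.1, 0.4], [0.7, -0.0], [0.2, -0.1], [-0.3, -2.7]]
8.2 [ 0.60057229 -0.10112658  0.33925569]
```

View pics/s5o.png

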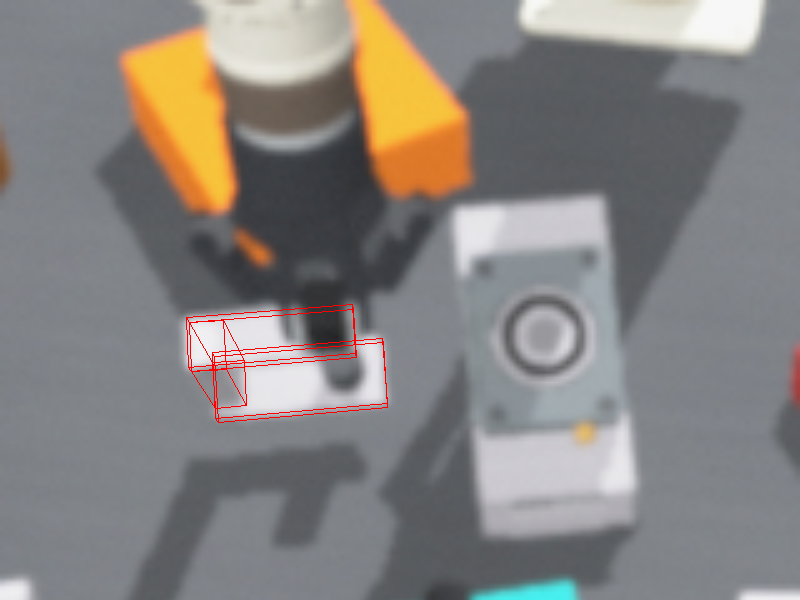

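View pics/d5o.png

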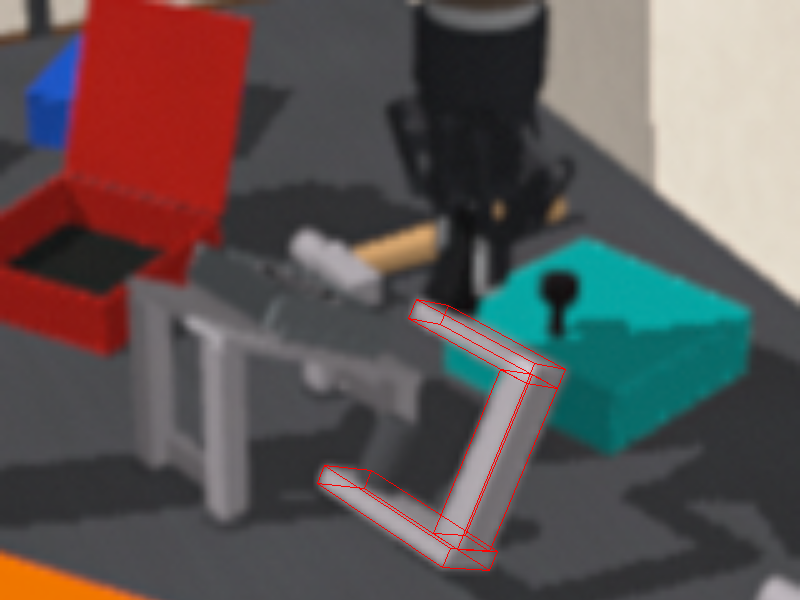

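```bash
cat >> tf.py <<'E'
H=[.5277,.0106,.2977]
DP=np.array([-1.3,2.0,.6])/1000   # world offset at yaw~17
TR=np.radians([16.48,28.62,-.64])
def nose(tcp,X=(0,0,.056)):
    """nose tip in housing frame for TCP"""
    w=tw(np.array([*(np.array(tcp)-[0,0,.155]+DP),*TR]),X)
    return (Rz(H[2])@TILT).T@(w-np.array([H[0],H[1],.1]))
def need(tgt,yaw=107.06):
    o=manip.get_obs();n=nose(o['eef_pos']);d=(Rz(H[2])@TILT)@(np.array(tgt)-n)
    print('t',o['time'],'nose mm',(n*1000).round(1),'foot corner',(nose(o['eef_pos'],(0,.025,.012))*1000).round(1),'F_h',((Rz(H[2])@TILT).T@np.array(o['force'])).round(1));plan(o['eef_pos']+d,yaw)
E
python3 - <<'E'
from tf import *
need([0,-.11,-.025]);need([0,-.008,-.025]);
E
```

```text
t 8.2 nose mm [  -8.4 -126.6  -18.4] foot corner [  -7.1 -101.9  -62.5] F_h [ 3.2 -0.1 -5.4]
 cur [ 0.6006 -0.1011  0.3393] yawy 107.0 z [ 0.0037 -0.0014 -1.    ] -> d [-3.9 16.6  9.9] roll -0.001 dist 20.0
t 8.2 nose mm [  -8.4 -126.6  -18.4] foot corner [  -7.1 -101.9  -62.5] F_h [ 3.2 -0.1 -5.4]
 cur [ 0.6006 -0.1011  0.3393] yawy 107.0 z [ 0.0037 -0.0014 -1.    ] -> d [ -3.8 118.6   9.7] roll -0.001 dist 119.0
```

move_arm:
  series:
    - [[-4,10,5],0]
    - [[-4,16,10],0]
    - [[-4,35,10],0]
    - [[-4,55,10],0]
    - [[-4,75,10],0]
    - [[-4,90,10],0]
    - [[-4,90,10],0]

```text
time: 9.07
eef_pos: [0.5777, -0.0123, 0.3294]
ee_rot: [[-0.956, -0.295, 0.004], [-0.295, 0.956, -0.002], [-0.003, -0.003, -1.0]]
force: [-0.5, -0.5, -6.7]
finger_gap: 0.0235
```

Run:
```python
from tf import *
need([0,-.008,-.025])
p=shot('side','d6')
cv2.imwrite('pics/d6z.png',cv2.resize(p['pixels'][130:250,205:365,::-1],(800,600)))
```

```text
t 9.075 nose mm [  0.2 -35.  -24.8] foot corner [  1.5 -10.3 -69. ] F_h [ 2.8 -0.3 -6.1]
 cur [ 0.5777 -0.0123  0.3294] yawy 107.14 z [ 0.004  -0.0016 -1.    ] -> d [ 0.2 27.  -0. ] roll 0.0014 dist 27.0
```

View pics/d6z.png

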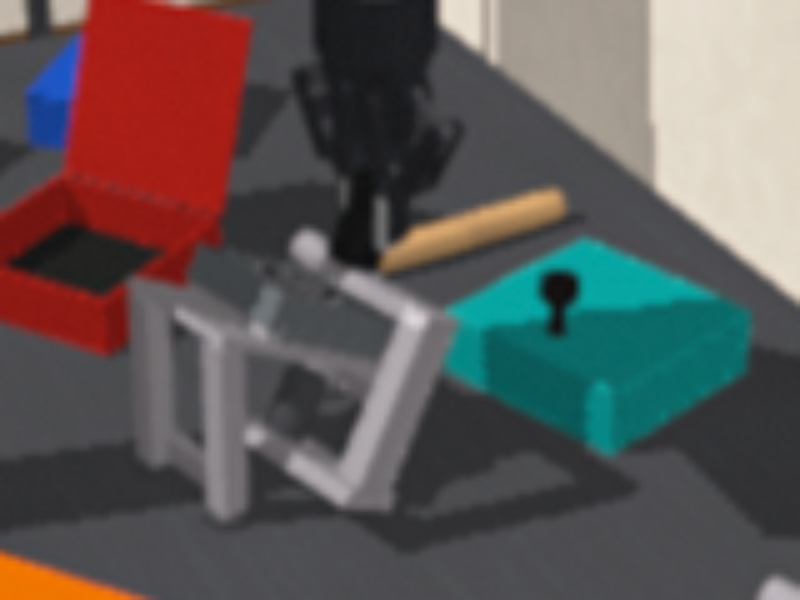

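move_arm:
  series:
    - [[0,14,0],0]
    - [[0,27,0],0]
    - [[0,27,0],0]
    - [[-3,27,-5.2],0]
    - [[-6,27,-10.4],0]
    - [[-6,27,-10.4],0]

```text
time: 9.88
eef_pos: [0.5766, 0.0142, 0.3406]
ee_rot: [[-0.956, -0.293, 0.007], [-0.293, 0.956, -0.002], [-0.006, -0.004, -1.0]]
force: [-0.7, 0.4, -7.8]
finger_gap: 0.0234
```

Run:
```python
from tf import *
need([0,-.008,-.008])
```

```text
t 9.875 nose mm [  0.3  -9.3 -11.8] foot corner [  1.6  15.4 -55.9] F_h [ 3.4  0.6 -7.1]
 cur [0.5766 0.0142 0.3406] yawy 107.06 z [ 0.0067 -0.0022 -1.    ] -> d [-1.6  1.3 -3.4] roll -0.0 dist 4.0
```

move_arm:
  series:
    - [[-1.5,0,-2.6],0]
    - [[-3,0,-5.2],0]
    - [[-3,0,-5.2],0]

```text
time: 10.25
eef_pos: [0.578, 0.0145, 0.3423]
ee_rot: [[-0.956, -0.293, -0.002], [-0.293, 0.956, -0.004], [0.003, -0.003, -1.0]]
force: [-3.7, -3.7, -24.4]
finger_gap: 0.0232
```

Run:
```python
from tf import *
need([0,-.008,-.008])
```

```text
t 10.25 nose mm [ 0.7 -9.4 -9.6] foot corner [  2.   15.3 -53.7] F_h [  8.2  -2.5 -23.5]
 cur [0.578  0.0145 0.3423] yawy 107.03 z [-0.002  -0.0038 -1.    ] -> d [-0.2  1.4 -1.7] roll -0.0005 dist 2.0
```

move_arm:
  series:
    - [[-0.7,1.5,-1.3],0]
    - [[-1,3,-2],0]
    - [[-1,4.5,-2],0]
    - [[-1,6,-2],0]
    - [[-1,6,-2],0]

```text
time: 10.88
eef_pos: [0.5766, 0.0186, 0.3429]
ee_rot: [[-0.956, -0.292, -0.005], [-0.292, 0.956, -0.011], [0.008, -0.009, -1.0]]
force: [-1.9, -10.1, -23.5]
finger_gap: 0.0234
```

Run:
```python
from tf import *
need([0,0,-.008])
```

```text
t 10.875 nose mm [ 0.3 -5.1 -9.1] foot corner [  1.6  19.6 -53.2] F_h [  7.6  -9.1 -22.7]
 cur [0.5766 0.0186 0.3429] yawy 106.97 z [-0.0053 -0.0109 -0.9999] -> d [-0.2  5.1 -1.2] roll -0.0015 dist 5.0
```

move_arm:
  series:
    - [[-0.7,2,-1.2],0]
    - [[-0.7,4,-1.2],0]
    - [[-0.7,6,-1.2],0]
    - [[-0.7,6,-1.2],0]

```text
time: 11.38
eef_pos: [0.5762, 0.0244, 0.3456]
ee_rot: [[-0.957, -0.291, -0.002], [-0.291, 0.957, -0.01], [0.005, -0.009, -1.0]]
force: [0.1, 0.6, -5.5]
finger_gap: 0.0233
```

Run:
```python
from tf import *
need([0,0.005,-.008])
```

```text
t 11.375 nose mm [ 0.2  0.6 -6.1] foot corner [  1.4  25.3 -50.3] F_h [ 3.   0.5 -4.6]
 cur [0.5762 0.0244 0.3456] yawy 106.93 z [-0.0019 -0.0098 -1.    ] -> d [1.1 4.4 1.5] roll -0.0023 dist 5.0
```

move_arm:
  series:
    - [[0,1,0],0]
    - [[-1.5,1.5,-2.6],0]
    - [[-2.5,1.5,-4.3],0]
    - [[-2.5,1.5,-4.3],0]

```text
time: 11.88
eef_pos: [0.5784, 0.0268, 0.3496]
ee_rot: [[-0.957, -0.291, -0.002], [-0.291, 0.957, -0.01], [0.005, -0.009, -1.0]]
force: [-0.0, -1.1, -14.1]
finger_gap: 0.0232
```

Run:
```python
from tf import *
need([0,0.005,-.008])
```

```text
t 11.875 nose mm [ 0.5  2.2 -1.2] foot corner [  1.8  26.9 -45.4] F_h [  6.8  -1.  -12.4]
 cur [0.5784 0.0268 0.3496] yawy 106.94 z [-0.0019 -0.0098 -1.    ] -> d [3.8 2.8 5.6] roll -0.0021 dist 7.0
```

move_arm:
  series:
    - [[-1,0,-1.7],0]
    - [[-2,0,-3.5],0]
    - [[-3,0,-5.2],0]
    - [[-4,0,-6.9],0]
    - [[-5,0,-8.7],0]
    - [[-6,0,-10.4],0]
    - [[-6,0,-10.4],0]

```text
time: 12.75
eef_pos: [0.584, 0.0286, 0.3603]
ee_rot: [[-0.957, -0.291, -0.002], [-0.291, 0.957, -0.01], [0.005, -0.009, -1.0]]
force: [-3.8, -2.4, -15.3]
finger_gap: 0.0236
```

Run:
```python
from tf import *
need([0,0.002,.012])
p=shot('scene','s7')
cv2.imwrite('pics/s7z.png',cv2.resize(p['pixels'][130:250,170:330,::-1],(800,600)))
p=shot('side','d7')
cv2.imwrite('pics/d7z.png',cv2.resize(p['pixels'][130:250,205:365,::-1],(800,600)))
```

```text
t 12.75 nose mm [ 0.3  2.3 11. ] foot corner [  1.6  27.  -33.2] F_h [  3.9  -1.2 -15.4]
 cur [0.584  0.0286 0.3603] yawy 106.94 z [-0.0022 -0.0099 -0.9999] -> d [-0.3 -0.3 -1. ] roll -0.0021 dist 1.0
```

View pics/d7z.png

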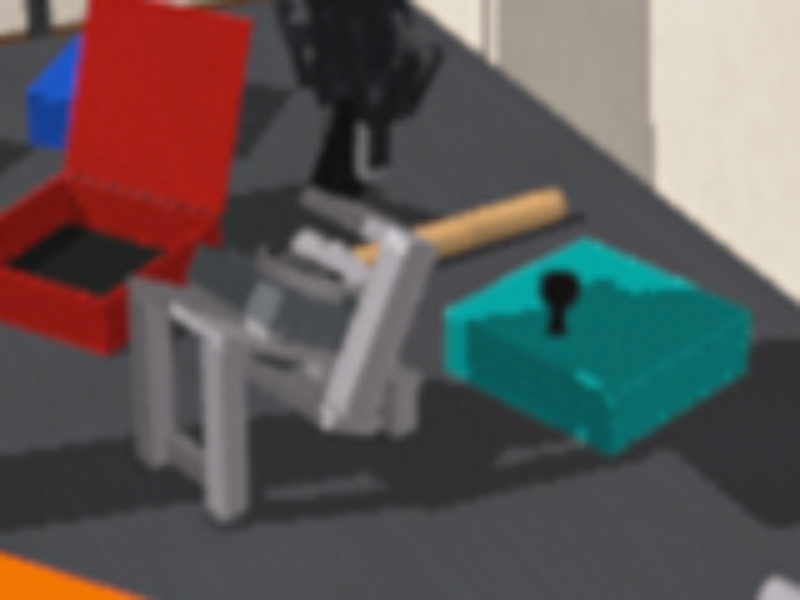

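View pics/s7z.png

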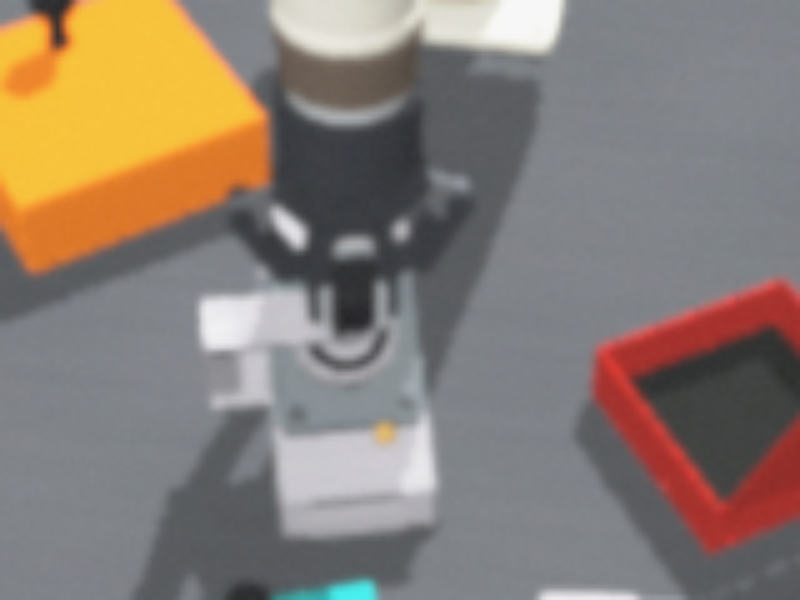

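move_arm:
  series:
    - [[-0.5,0,-0.9],0]
    - [[-1,0,-1.7],0]
    - [[-1,0,-1.7],0]

```text
time: 13.22
eef_pos: [0.5849, 0.0289, 0.362]
ee_rot: [[-0.957, -0.291, -0.002], [-0.291, 0.957, -0.01], [0.005, -0.009, -1.0]]
force: [-3.3, -2.6, -16.1]
finger_gap: 0.0234
```

Run:
```python
from tf import *
need([0,0.002,-.0195])
```

```text
t 13.225 nose mm [ 0.3  2.3 12.9] foot corner [  1.6  27.  -31.3] F_h [  4.7  -1.5 -15.9]
 cur [0.5849 0.0289 0.362 ] yawy 106.94 z [-0.0024 -0.0099 -0.9999] -> d [16.3 -0.1 28. ] roll -0.0021 dist 32.0
```

move_arm:
  series:
    - [[2.5,0,4.3],0]
    - [[5,0,8.7],0]
    - [[8,0,13.9],0]
    - [[11,0,19],0]
    - [[14,0,24.2],0]
    - [[16,0,27.8],0]
    - [[16,0,27.8],0]

```text
time: 14.1
eef_pos: [0.5693, 0.0239, 0.3337]
ee_rot: [[-0.957, -0.291, -0.003], [-0.291, 0.957, -0.01], [0.006, -0.009, -1.0]]
force: [0.1, 0.7, -6.1]
finger_gap: 0.0235
```

Run:
```python
from tf import *
p=shot('side','d8')
cv2.imwrite('pics/d8z.png',cv2.resize(p['pixels'][160:250,225:345,::-1],(800,600),interpolation=cv2.INTER_CUBIC))
need([0,-.06,-.0195])
```

```text
t 14.15 nose mm [  0.2   2.  -19.4] foot corner [  1.5  26.8 -63.5] F_h [ 3.9  0.5 -4.9]
 cur [0.5695 0.0239 0.3341] yawy 106.93 z [-0.0025 -0.0099 -0.9999] -> d [  0.1 -62.    0.5] roll -0.0022 dist 62.0
```

View pics/d8z.png

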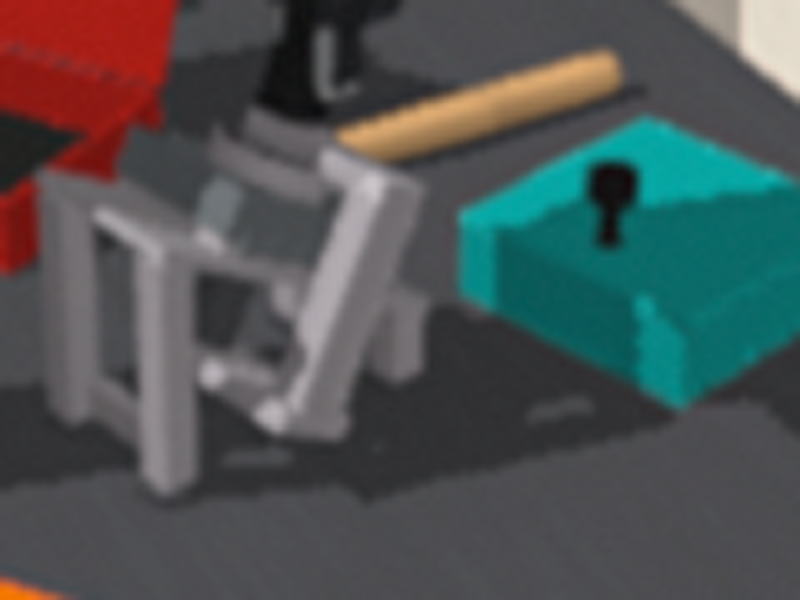

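move_arm:
  series:
    - [[0,-4,0],0]
    - [[0,-8,0],0]
    - [[0,-12,0],0]
    - [[0,-12,0],0]

```text
time: 14.65
eef_pos: [0.5732, 0.012, 0.3342]
ee_rot: [[-0.957, -0.291, -0.002], [-0.291, 0.957, -0.01], [0.005, -0.009, -1.0]]
force: [-0.4, -0.2, -6.2]
finger_gap: 0.0235
```

move_arm:
  series:
    - [[0,-5,0],0]
    - [[0,-10,0],0]
    - [[0,-15,0],0]
    - [[0,-20,0],0]
    - [[0,-20,0],0]

```text
time: 15.28
eef_pos: [0.5791, -0.0076, 0.3344]
ee_rot: [[-0.957, -0.29, -0.002], [-0.29, 0.957, -0.01], [0.005, -0.009, -1.0]]
force: [-0.2, 0.2, -6.6]
finger_gap: 0.0233
```

Run:
```python
from tf import *
p=manip.grab_frame('scene');print('shaft',onz(p,(112,255),.012),'oiler',onz(p,(118,165),.0))
o=manip.get_obs()
x=np.array([*(np.array(o['eef_pos'])-[0,0,.155]+DP),*TR]);print('low pts',tw(x,(.022,.025,0)),tw(x,(.022,-.085,0)))
plan([.61,-.226,.330])
```

```text
shaft [ 0.73780369 -0.33860826  0.012     ] oiler [ 3.45887157e-01 -4.93710395e-01 -1.11022302e-16]
low pts [ 5.13286901e-01 -3.03925017e-04  2.34730210e-02] [ 0.54505419 -0.10561146  0.02455158]
 cur [ 0.579  -0.0074  0.3344] yawy 106.87 z [-0.0024 -0.0097 -1.    ] -> d [  33.7 -218.2    6.4] roll 0 dist 221.0
```

move_arm:
  series:
    - [[0,-25,0],0]
    - [[0,-55,0],0]
    - [[0,-90,0],0]
    - [[5,-125,0],0]
    - [[15,-155,0],0]
    - [[25,-185,4],0]
    - [[33,-218,6],0]
    - [[33,-218,6],0]

```text
time: 16.32
eef_pos: [0.6103, -0.2282, 0.3297]
ee_rot: [[-0.958, -0.287, -0.003], [-0.287, 0.958, -0.01], [0.006, -0.009, -1.0]]
force: [-0.3, 0.4, -7.2]
finger_gap: 0.0235
```

Run:
```python
from tf import *
o=manip.get_obs()
x=np.array([*(np.array(o['eef_pos'])-[0,0,.155]+DP),*TR]);print(o['time'],o['eef_pos'],o['force'],'low pts',tw(x,(.022,.025,0)),tw(x,(.022,-.085,0)))
```

```text
16.325 [ 0.61031031 -0.22823202  0.32968223] [-0.32655365  0.40668586 -7.17230212] low pts [ 0.54459262 -0.22115319  0.0187908 ] [ 0.5763599  -0.32646072  0.01986936]
```

move_arm:
  series:
    - [[0,0,8],0]
    - [[0,0,16],0]
    - [[0,0,20],0]
    - [[0,0,22],0]
    - [[0,0,22],0]

```text
time: 16.95
eef_pos: [0.6105, -0.2274, 0.3099]
ee_rot: [[-0.958, -0.288, -0.001], [-0.288, 0.958, -0.01], [0.004, -0.009, -1.0]]
force: [-0.7, 3.5, 5.2]
finger_gap: 0.0233
```

move_arm:
  series:
    - [[7,0,-0.5],0]
    - [[15.5,0,-3],0]
    - [[24,0,-5],0]
    - [[32.5,0,-7],0]
    - [[41.5,0,-8],0]
    - [[50,0,-8.5],0]
    - [[50,0,-8.5],0]

```text
time: 17.82
eef_pos: [0.5619, -0.2421, 0.3187]
ee_rot: [[-0.958, -0.287, -0.001], [-0.287, 0.958, -0.01], [0.004, -0.009, -1.0]]
force: [-0.2, 0.4, -6.0]
finger_gap: 0.0233
```

Run:
```python
from tf import *
p=shot('side','d9')
cv2.imwrite('pics/d9z.png',cv2.resize(p['pixels'][150:290,215:401,::-1],(800,600),interpolation=cv2.INTER_CUBIC))
```

```text
(no output)
```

View pics/d9z.png

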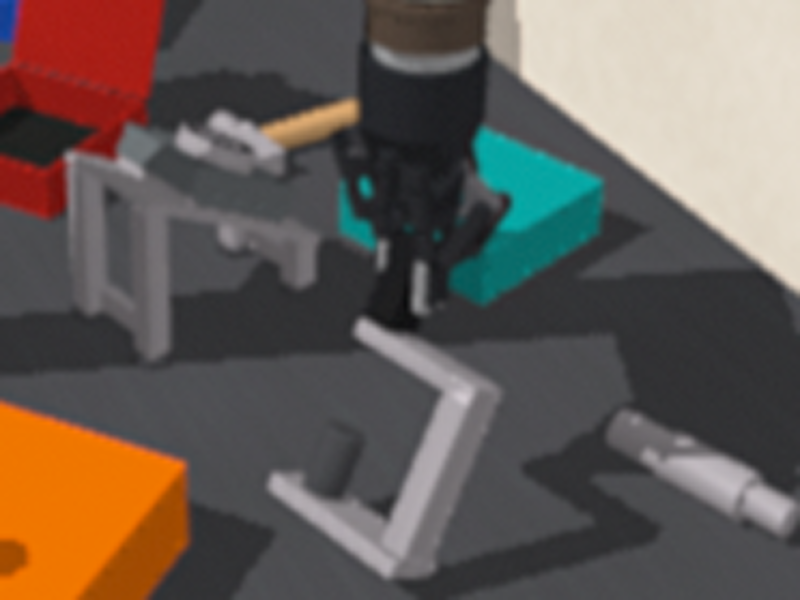

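move_arm:
  series:
    - [[0,0,4],0]
    - [[0,0,9],0]
    - [[0,0,10],0]
    - [[5,0,9.5],0]
    - [[10,0,8.5],0]
    - [[15,0,7],0]
    - [[20,0,6],0]
    - [[25,0,5],0]

```text
time: 18.88
eef_pos: [0.5372, -0.2493, 0.3124]
ee_rot: [[-0.958, -0.287, -0.004], [-0.287, 0.958, -0.009], [0.006, -0.007, -1.0]]
force: [-0.1, 0.1, -6.7]
finger_gap: 0.0234
```

Run:
```python
from tf import *
p=shot('side','d10')
cv2.imwrite('pics/d10z.png',cv2.resize(p['pixels'][150:290,215:401,::-1],(800,600),interpolation=cv2.INTER_CUBIC))
o=manip.get_obs();print(o['ft_torque'])
```

```text
[ 0.35891174 -0.19227857 -0.02059387]
```

View pics/d10z.png

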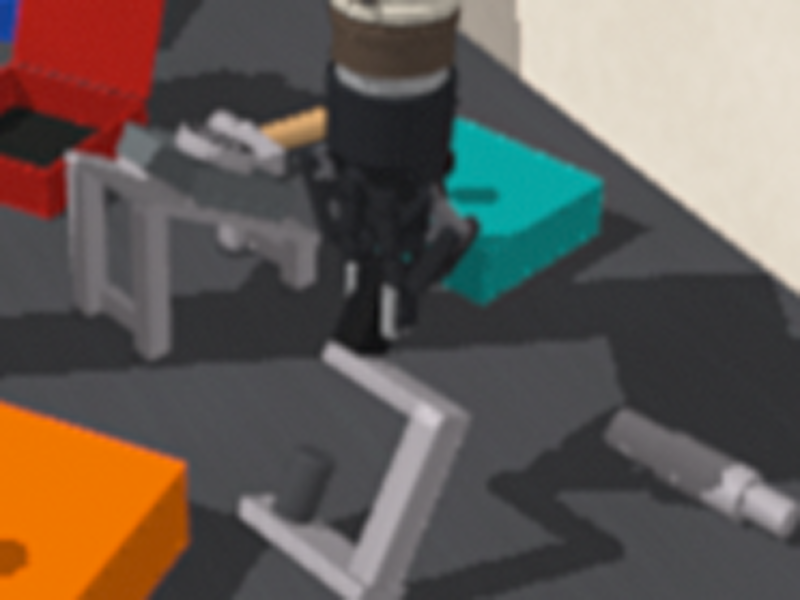

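move_arm:
  series:
    - [[-4,0,-6],0]
    - [[-8,0,-11],0]
    - [[-8,0,-11],0]

```text
time: 19.3
eef_pos: [0.5455, -0.247, 0.3247]
ee_rot: [[-0.958, -0.287, -0.002], [-0.287, 0.958, -0.01], [0.005, -0.009, -1.0]]
force: [0.9, 0.2, -6.0]
finger_gap: 0.0232
```

move_arm:
  series:
    - [[0,0,0],0]
    - [[0,0,0],0]
  hand: 22

```text
time: 19.55
eef_pos: [0.5455, -0.2469, 0.3246]
ee_rot: [[-0.958, -0.287, -0.002], [-0.287, 0.958, -0.01], [0.005, -0.009, -1.0]]
force: [-0.3, 0.2, -6.8]
finger_gap: 0.0234
```

Run:
```python
from tf import *
p=shot('side','d11')
cv2.imwrite('pics/d11z.png',cv2.resize(p['pixels'][170:310,215:401,::-1],(800,600),interpolation=cv2.INTER_CUBIC))
o=manip.get_obs();print(o['ft_torque'],o['finger_gap'],o['eef_pos'],o['force'])
```

```text
[ 0.32275193 -0.20292047  0.04769601] 0.02316958200239314 [ 0.54546563 -0.24694999  0.32450119] [-0.02617788 -1.35541004 -6.34202273]
```

View pics/d11z.png

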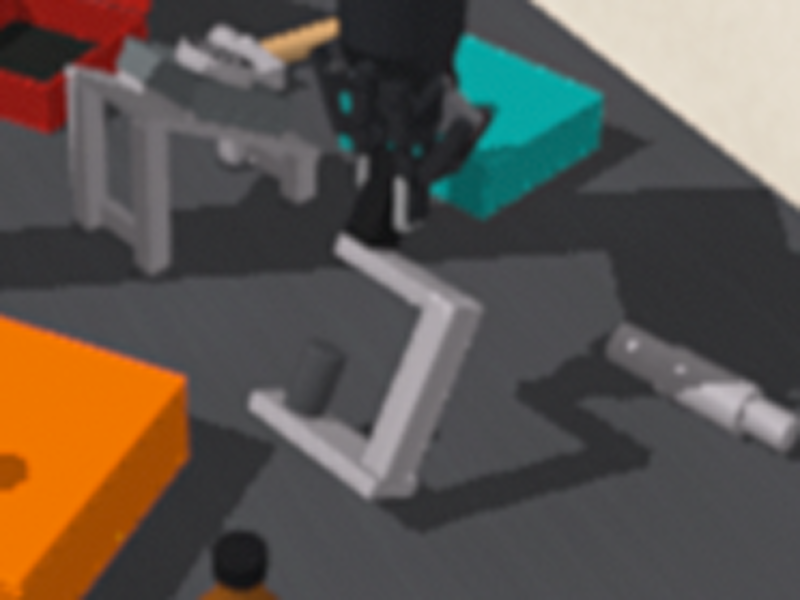

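move_arm:
  series:
    - [[0,0,0],0]
    - [[0,0,0],0]
  hand: 23.2

```text
time: 19.85
eef_pos: [0.5454, -0.247, 0.3244]
ee_rot: [[-0.958, -0.287, -0.002], [-0.287, 0.958, -0.01], [0.005, -0.009, -1.0]]
force: [0.6, -0.1, -6.1]
finger_gap: 0.0234
```

```bash
cat > look.py <<'E'
import sys
from tf import *
o=manip.get_obs();print(o['time'],'F',o['force'].round(1),'T',o['ft_torque'].round(2),'gap',o['finger_gap'].round(4),o['eef_pos'].round(4))
n=sys.argv[1];x,y=int(sys.argv[2]),int(sys.argv[3]);c=sys.argv[4] if len(sys.argv)>4 else 'side'
p=shot(c,n)
cv2.imwrite('pics/'+n+'z.png',cv2.resize(p['pixels'][y:y+120,x:x+160,::-1],(800,600),interpolation=cv2.INTER_CUBIC))
E
python3 look.py d12 225 180
```

```text
Traceback (most recent call last):
  File "look.py", line 3, in <module>
    o=manip.get_obs();print(o['time'],'F',o['force'].round(1),'T',o['ft_torque'].round(2),'gap',o['finger_gap'].round(4),o['eef_pos'].round(4))
                                                                                                ^^^^^^^^^^^^^^^^^^^^^
AttributeError: 'float' object has no attribute 'round'
```

```bash
sed -i "s/o\['finger_gap'\].round(4)/round(o['finger_gap'],4)/; s/^n=sys/R=np.array(o['ee_rot']);print('Tjaw',(R[:,1]@o['ft_torque']).round(3));n=sys/" look.py; python3 look.py d12 225 180
```

```text
19.85 F [ 0.6 -0.1 -6.1] T [ 0.35 -0.18 -0.04] gap 0.0234 [ 0.5454 -0.247   0.3244]
Tjaw -0.274
```

move_arm:
  series:
    - [[0,0,0],0]
    - [[0,0,0],0]
  hand: 23.6

```text
time: 20.15
eef_pos: [0.5454, -0.247, 0.3244]
ee_rot: [[-0.958, -0.287, -0.002], [-0.287, 0.958, -0.01], [0.005, -0.009, -1.0]]
force: [-0.5, -0.5, -6.3]
finger_gap: 0.024
```

```bash
python3 look.py d13 225 180
```

```text
20.15 F [-0.5 -0.5 -6.3] T [ 0.32 -0.26 -0.06] gap 0.024 [ 0.5454 -0.247   0.3244]
Tjaw -0.339
```

View pics/d13z.png

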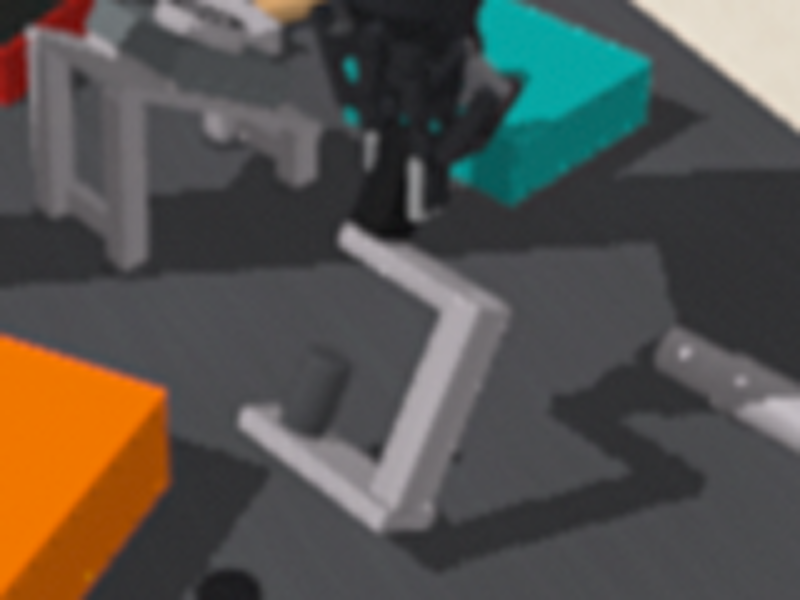

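move_arm:
  series:
    - [[0,0,0],0]
  hand: 24

```text
time: 20.32
eef_pos: [0.5452, -0.247, 0.3244]
ee_rot: [[-0.958, -0.287, -0.003], [-0.287, 0.958, -0.01], [0.006, -0.009, -1.0]]
force: [-0.6, 0.5, -6.6]
finger_gap: 0.0241
```

```bash
python3 look.py d14 225 180
```

```text
20.325 F [-0.6  0.5 -6.6] T [ 0.17  0.14 -0.09] gap 0.0241 [ 0.5452 -0.247   0.3244]
Tjaw 0.091
```

View pics/d14z.png

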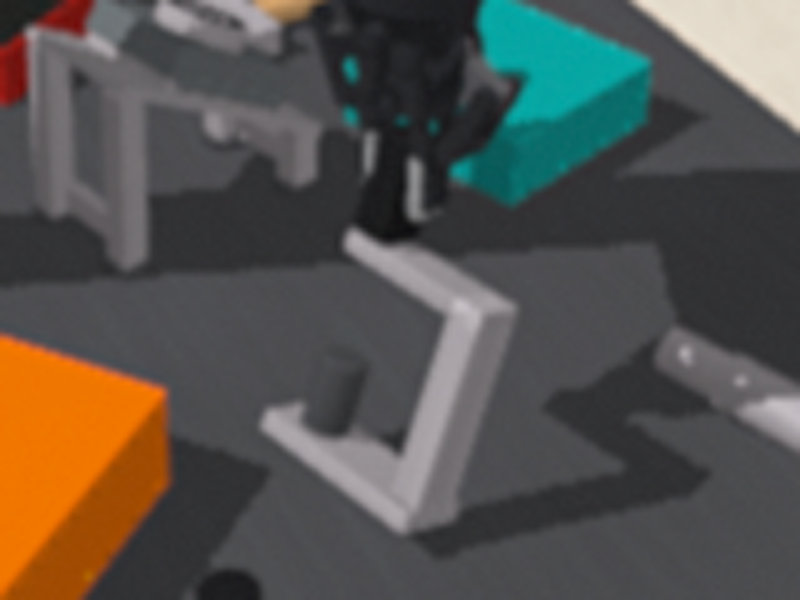

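move_arm:
  series:
    - [[0,0,0],0]
    - [[0,0,0],0]
  hand: 23.9

```text
time: 20.62
eef_pos: [0.5452, -0.2471, 0.3244]
ee_rot: [[-0.958, -0.287, -0.003], [-0.287, 0.958, -0.011], [0.006, -0.009, -1.0]]
force: [-0.7, -0.9, -6.4]
finger_gap: 0.0241
```

```bash
python3 look.py d15 225 180
```

```text
20.625 F [-0.7 -0.9 -6.4] T [ 0.19  0.07 -0.01] gap 0.0241 [ 0.5452 -0.2471  0.3244]
Tjaw 0.012
```

View pics/d15z.png

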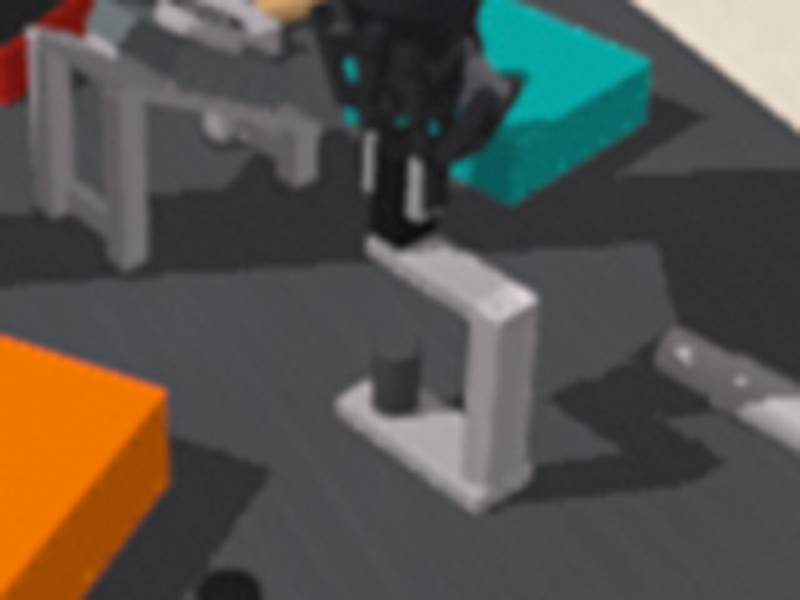

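move_arm:
  series:
    - [[0,0,2],0]
    - [[0,0,4],0]
    - [[0,0,6],0]
    - [[0,0,7],0]
    - [[0,0,7],0]

```text
time: 21.3
eef_pos: [0.5458, -0.2466, 0.3237]
ee_rot: [[-0.958, -0.288, 0.005], [-0.288, 0.958, -0.012], [-0.002, -0.013, -1.0]]
force: [-6.1, 5.5, 21.2]
finger_gap: 0.0244
```

```bash
python3 look.py d16 225 180
```

```text
21.3 F [-6.1  5.5 21.2] T [1.52 1.21 0.04] gap 0.0244 [ 0.5458 -0.2466  0.3237]
Tjaw 0.725
```

View pics/d16z.png

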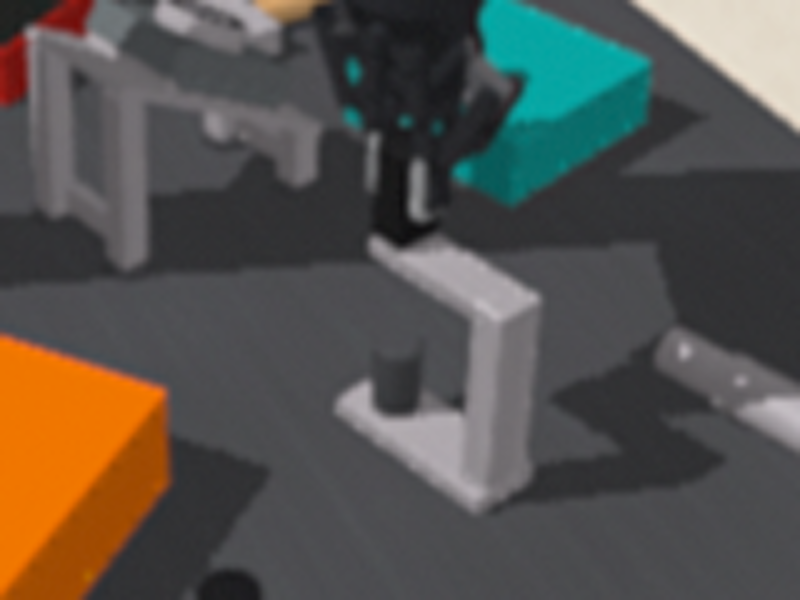

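move_arm:
  series:
    - [[0,0,0],0]
    - [[0,0,0],0]
    - [[0,0,0],0]
  hand: 45

```text
time: 21.72
eef_pos: [0.5458, -0.2467, 0.3235]
ee_rot: [[-0.958, -0.287, 0.005], [-0.287, 0.958, -0.012], [-0.001, -0.013, -1.0]]
force: [0.4, -0.2, -0.4]
finger_gap: 0.0449
```

```bash
python3 look.py d17 225 180
```

```text
21.725 F [ 0.4 -0.2 -0.4] T [-0.04  0.   -0.02] gap 0.0449 [ 0.5458 -0.2467  0.3235]
Tjaw 0.014
```

View pics/d17z.png

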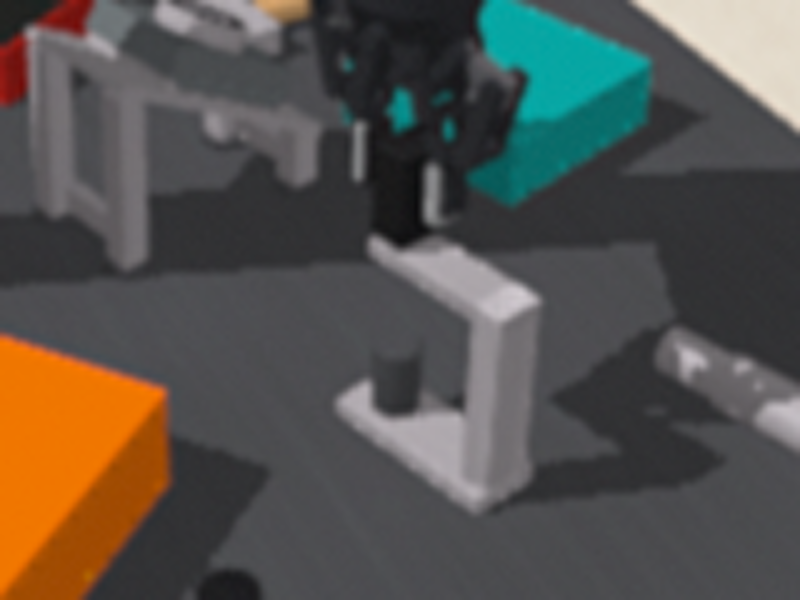

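move_arm:
  series:
    - [[0,0,-30],0]
    - [[0,0,-60],0]
    - [[0,10,-75],0]
    - [[5,50,-80],0]
    - [[20,110,-80],0]
    - [[38,170,-75],0]
    - [[58,230,-65],0]
    - [[73,252,-60],0]
  hand: 85

```text
time: 22.78
eef_pos: [0.4005, -0.0233, 0.3787]
ee_rot: [[-0.957, -0.29, 0.002], [-0.29, 0.957, -0.011], [0.001, -0.011, -1.0]]
force: [0.2, 0.1, 0.6]
finger_gap: 0.0853
```

Run:
```python
from tf import *
manip.grab_frame('side')
plan([.5478,.0168,.38],107.06)
o=manip.get_obs();p=wcam(shot('wrist','w9'),o)
im=p['pixels'][:,:,::-1].copy();print(o['dq'].round(2))
for X in [(0,0,.0375),(-.055,-.042,.024),(-.055,.042,.024),(.055,.042,.024),(.055,-.042,.024),(0,.031,.0375),(0,-.031,.0375),(.031,0,.0375),(-.031,0,.0375)]:
    u=proj(p,hw(H,X));cv2.circle(im,(int(round(u[0])),int(round(u[1]))),2,(0,0,255),1)
cv2.imwrite('pics/w9o.png',cv2.resize(im[150:384,100:412],(800,600)))
```

```text
cur [ 0.3983 -0.0226  0.378 ] yawy 106.92 z [-0.0018 -0.0099 -0.9999] -> d [-154.4   -5.8   -2.7] roll -0.0024 dist 155.0
[-2.73  2.72  4.09  0.51 -1.35 -3.46]
```

View pics/w9o.png

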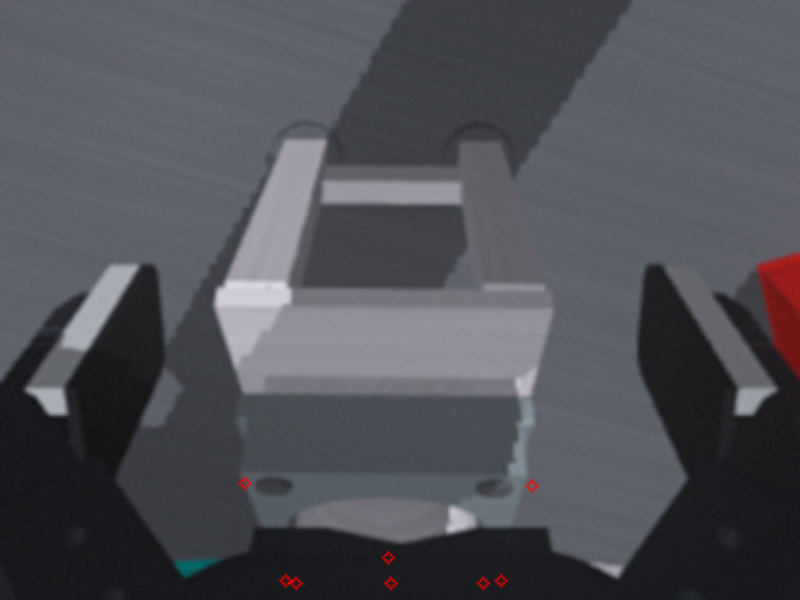

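```bash
sed -i 's/^H=.*/H=[.5261,.009,.2977]/' tf.py
python3 - <<'E'
from tf import *
g=hw(H,(0,0,0))+Rz(H[2])@np.array([.020,0,0]); plan([g[0],g[1],.36],107.06);plan([g[0],g[1],.305],107.06)
E
```

```text
cur [ 0.4002 -0.0237  0.3787] yawy 106.91 z [ 7.000e-04 -1.130e-02 -9.999e-01] -> d [-150.    -5.1   18.4] roll -0.0026 dist 151.0
 cur [ 0.4002 -0.0237  0.3787] yawy 106.91 z [ 7.000e-04 -1.130e-02 -9.999e-01] -> d [-150.2   -4.5   73.4] roll -0.0026 dist 167.0
```

move_arm:
  series:
    - [[-50,-2,0],0]
    - [[-100,-4,0],0]
    - [[-140,-5,5],-0.003]
    - [[-150,-5,25],-0.003]
    - [[-150,-5,50],-0.003]
    - [[-150,-4.5,66],-0.003]
    - [[-150,-4.5,73],-0.003]
    - [[-150,-4.5,73],-0.003]
  hand: 72

```text
time: 23.88
eef_pos: [0.5452, 0.0145, 0.3048]
ee_rot: [[-0.956, -0.293, -0.0], [-0.293, 0.956, -0.011], [0.004, -0.011, -1.0]]
force: [-0.5, 0.8, 0.4]
finger_gap: 0.0722
```

```bash
python3 look.py d18 195 120;  python3 look.py s18 170 130 scene
```

```text
23.875 F [-0.5  0.8  0.4] T [ 0.   -0.06  0.02] gap 0.0722 [0.5452 0.0145 0.3048]
Tjaw -0.062
23.925 F [0.3 0.6 0.3] T [ 0.03 -0.01 -0.04] gap 0.0718 [0.5454 0.0146 0.3056]
Tjaw -0.015
```

View pics/d18z.png

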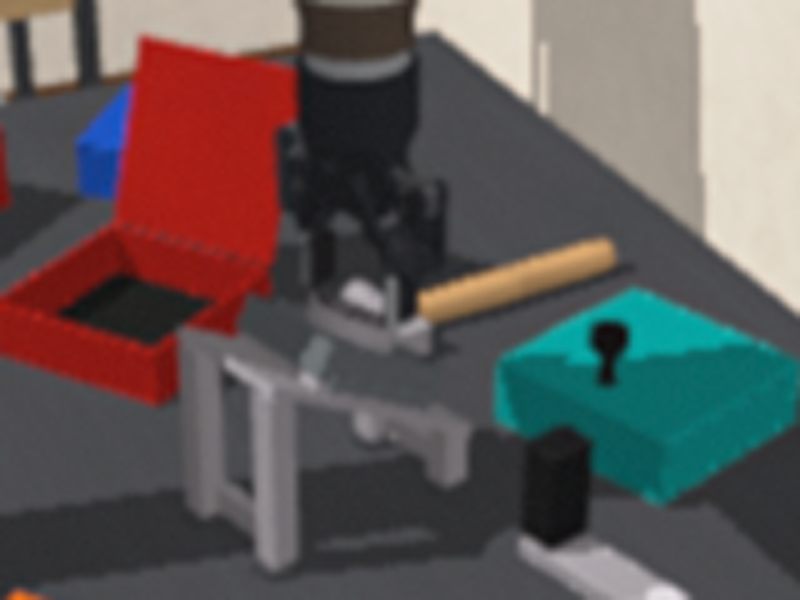

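View pics/s18z.png

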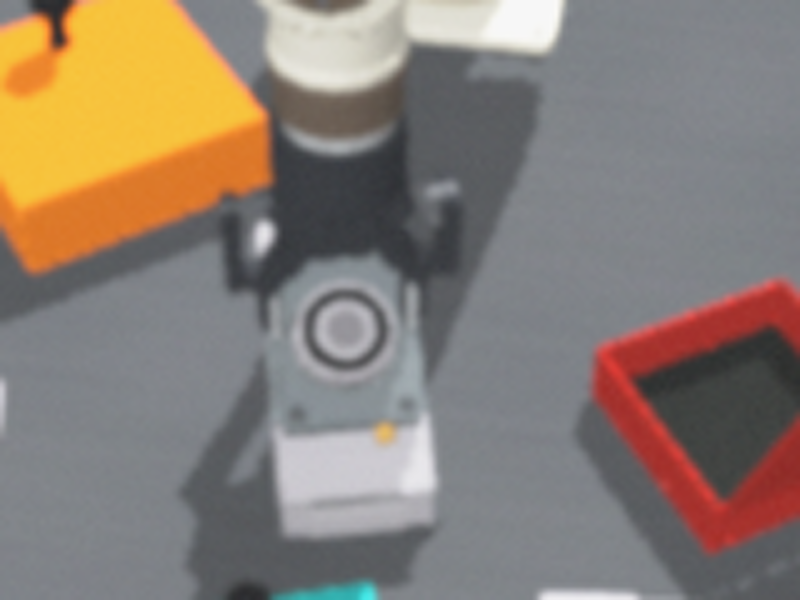

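move_arm:
  series:
    - [[0,0,5],0]
    - [[0,0,10],0]
    - [[0,0,12],0]
    - [[0,0,12],0]

```text
time: 24.48
eef_pos: [0.5454, 0.0145, 0.2937]
ee_rot: [[-0.956, -0.293, 0.001], [-0.293, 0.956, -0.011], [0.002, -0.011, -1.0]]
force: [-0.5, -0.2, 0.4]
finger_gap: 0.0719
```

move_arm:
  series:
    - [[0,0,2],0]
    - [[0,0,4],0]
    - [[0,0,4],0]

```text
time: 24.85
eef_pos: [0.5453, 0.0144, 0.2895]
ee_rot: [[-0.956, -0.293, 0.001], [-0.293, 0.956, -0.011], [0.002, -0.011, -1.0]]
force: [1.0, 0.2, 0.6]
finger_gap: 0.0718
```

move_arm:
  series:
    - [[0,0,2],0]
    - [[0,0,4],0]
    - [[0,0,4],0]

```text
time: 25.22
eef_pos: [0.5456, 0.0145, 0.2861]
ee_rot: [[-0.956, -0.294, 0.002], [-0.294, 0.956, -0.011], [0.001, -0.011, -1.0]]
force: [-0.9, -0.2, 3.6]
finger_gap: 0.0723
```

```bash
python3 look.py d19 215 150
```

```text
25.225 F [-0.9 -0.2  3.6] T [0.21 0.16 0.  ] gap 0.0723 [0.5456 0.0145 0.2861]
Tjaw 0.093
```

View pics/d19z.png

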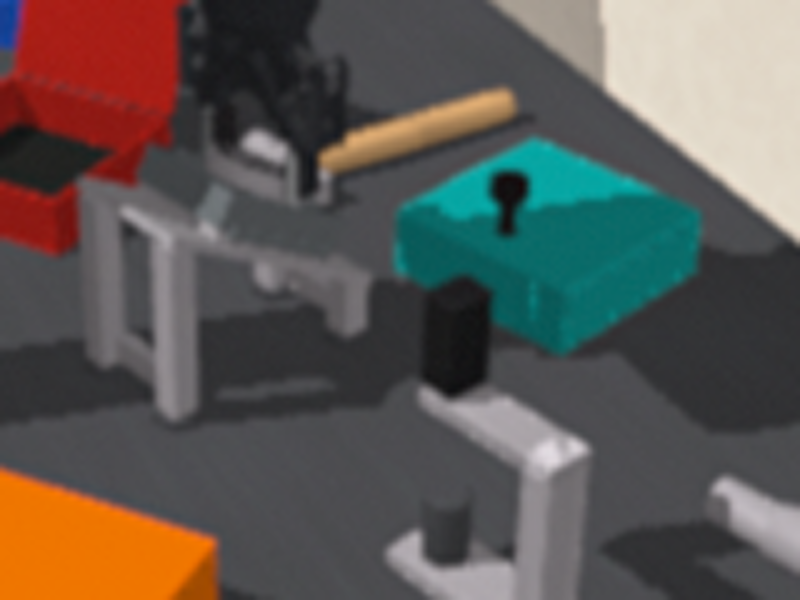

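move_arm:
  series:
    - [[0,0,-2.5],0]
    - [[0,0,-2.5],0]
    - [[0,0,-2.5],0]
    - [[0,0,-2.5],0]
    - [[0,0,-2.5],0]
  hand: 40

```text
time: 25.9
eef_pos: [0.5457, 0.0155, 0.2889]
ee_rot: [[-0.956, -0.294, 0.003], [-0.294, 0.956, -0.008], [-0.001, -0.008, -1.0]]
force: [0.5, 5.3, 3.6]
finger_gap: 0.0597
```

```bash
python3 look.py d20 215 150;python3 look.py s20 170 130 scene
```

```text
25.9 F [0.5 5.3 3.6] T [ 1.19  0.   -0.12] gap 0.0597 [0.5457 0.0155 0.2889]
Tjaw -0.346
25.95 F [-1.   4.5  3.8] T [ 1.18  0.05 -0.13] gap 0.0597 [0.5458 0.0155 0.2889]
Tjaw -0.295
```

View pics/d20z.png

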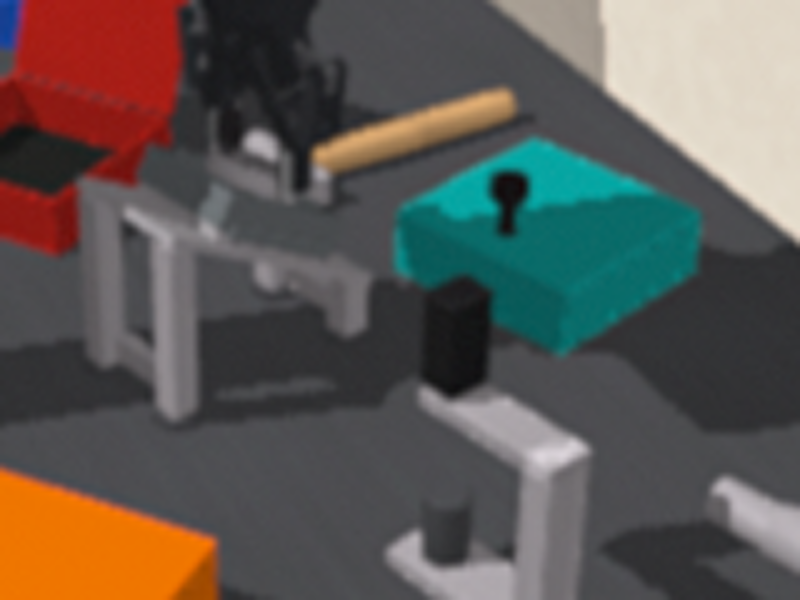

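Run:
```python
from h import *
a=cv2.imread('pics/s20.png');cv2.imwrite('pics/s20y.png',cv2.resize(a[170:225,205:275],(800,628),interpolation=cv2.INTER_CUBIC)[:600])
```

```text
(no output)
```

View pics/s20y.png

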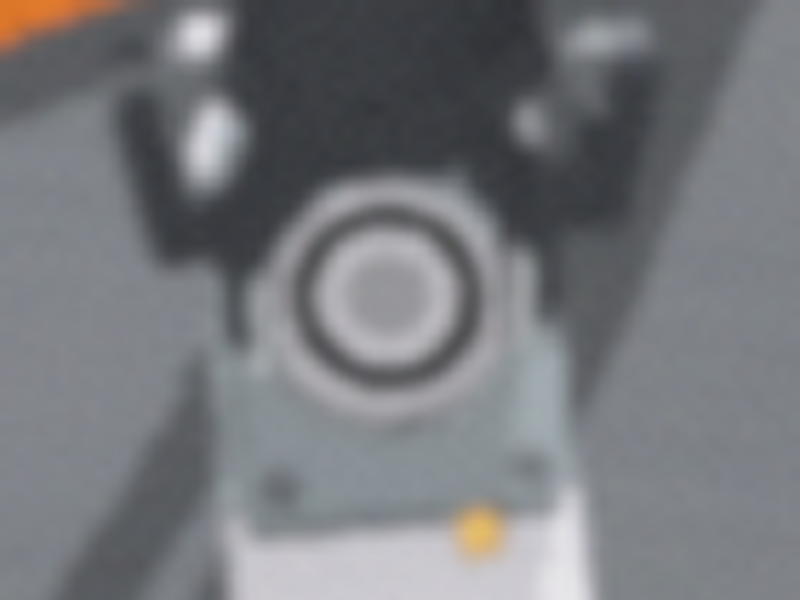

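move_arm:
  series:
    - [[-1,0,-1.7],0]
    - [[-2,0,-3.5],0]
    - [[-3,0,-5.2],0]
    - [[-4,0,-6.9],0]
    - [[-5,0,-8.7],0]
    - [[-5,0,-8.7],0]
  hand: 30

```text
time: 26.75
eef_pos: [0.5515, 0.0169, 0.2994]
ee_rot: [[-0.956, -0.294, 0.007], [-0.294, 0.956, -0.008], [-0.005, -0.01, -1.0]]
force: [-0.0, -0.7, -3.5]
finger_gap: 0.0599
```

```bash
python3 look.py d21 215 150;python3 look.py s21 170 130 scene
```

```text
26.75 F [-0.  -0.7 -3.5] T [ 0.05 -0.01  0.05] gap 0.0599 [0.5515 0.0169 0.2994]
Tjaw -0.026
26.8 F [-0.4  0.4 -2.6] T [ 0.   -0.02  0.03] gap 0.0597 [0.5512 0.0169 0.2991]
Tjaw -0.019
```

View pics/d21z.png

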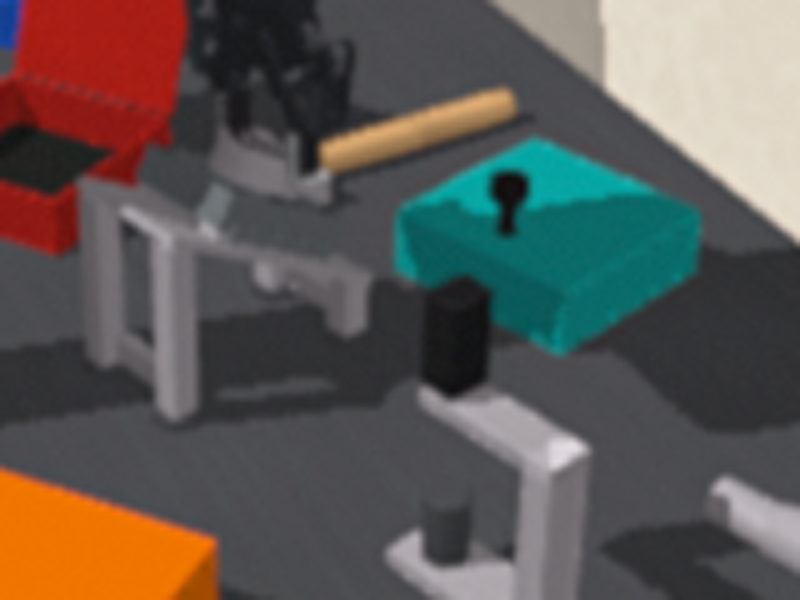

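View pics/s21z.png

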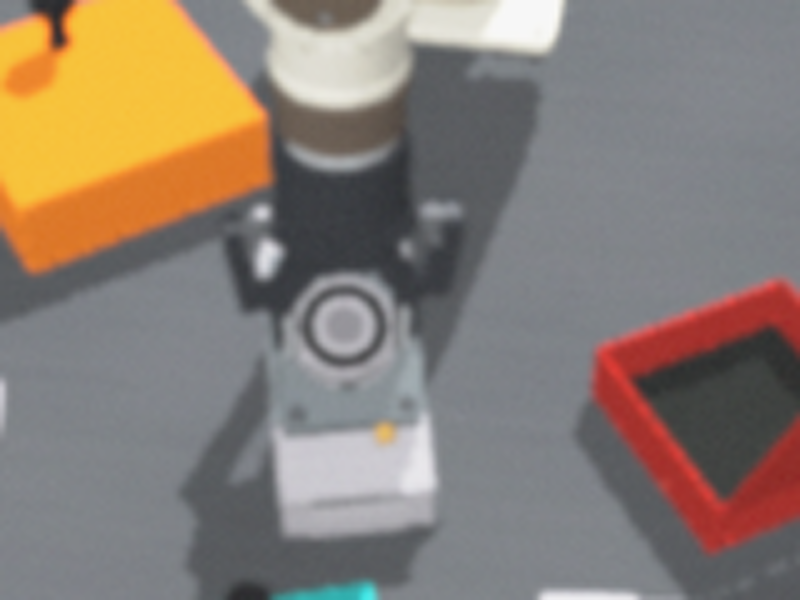

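move_arm:
  series:
    - [[-2,0,-3.5],0]
    - [[-5,0,-9],0]
    - [[-8,0,-16],0]
    - [[-10,0,-26],0]
    - [[-10,0,-36],0]
    - [[-10,0,-36],0]

```text
time: 27.6
eef_pos: [0.5608, 0.0202, 0.3362]
ee_rot: [[-0.956, -0.294, 0.008], [-0.294, 0.956, -0.008], [-0.006, -0.01, -1.0]]
force: [-0.0, 0.4, -2.6]
finger_gap: 0.0594
```

```bash
python3 look.py d22 205 120;python3 look.py s22 170 130 scene
```

```text
27.6 F [-0.   0.4 -2.6] T [ 0.03 -0.06  0.03] gap 0.0594 [0.5608 0.0202 0.3362]
Tjaw -0.066
27.65 F [ 0.2 -0.3 -3.7] T [-0.02 -0.    0.01] gap 0.0592 [0.5605 0.0202 0.3355]
Tjaw 0.006
```

View pics/d22z.png

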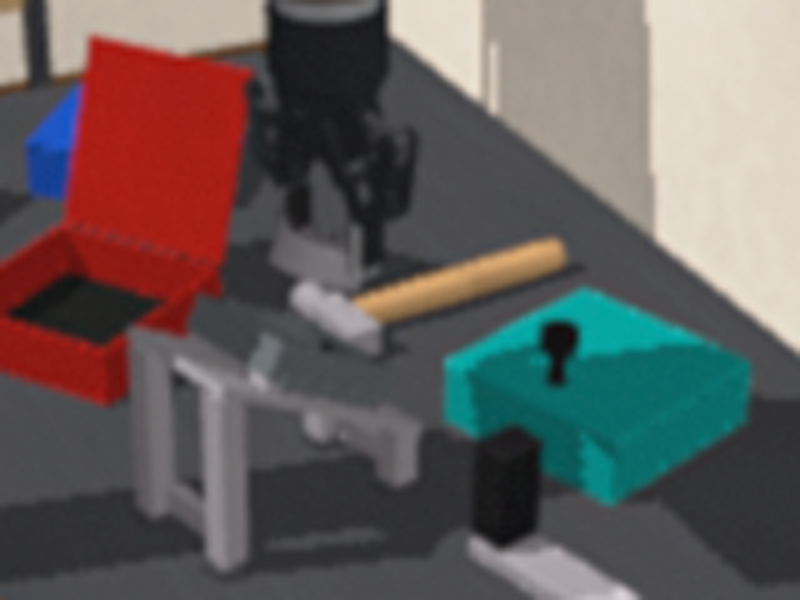

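View pics/s22z.png

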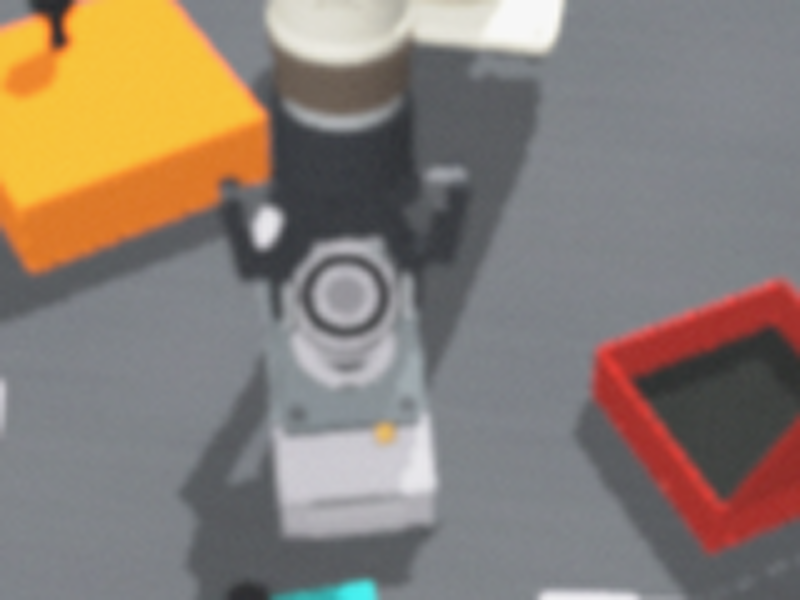

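Run:
```python
from tf import *
plan([.476,.2755,.30],127.3)
```

```text
cur [0.5603 0.0202 0.3349] yawy 107.11 z [ 0.006  -0.0082 -0.9999] -> d [  5.5 269.1  32.3] roll -0.3523 dist 271.0
```

move_arm:
  series:
    - [[0,5,-20],0]
    - [[5,35,-35],0]
    - [[5,75,-35],-0.06]
    - [[5,115,-35],-0.13]
    - [[5,155,-30],-0.2]
    - [[5,195,-15],-0.27]
    - [[5.5,235,5],-0.33]
    - [[5.5,262,20],-0.352]

```text
time: 28.7
eef_pos: [0.4769, 0.2702, 0.3111]
ee_rot: [[-0.794, -0.608, 0.004], [-0.608, 0.794, -0.009], [0.002, -0.01, -1.0]]
force: [-0.3, -1.5, -4.2]
finger_gap: 0.0597
```

move_arm:
  series:
    - [[0,0,0],0]

```text
time: 28.82
eef_pos: [0.4755, 0.2714, 0.3091]
ee_rot: [[-0.792, -0.61, 0.001], [-0.61, 0.792, -0.011], [0.006, -0.009, -1.0]]
force: [0.7, -0.6, -3.4]
finger_gap: 0.0596
```

```bash
python3 look.py d23 165 90;python3 look.py s23 240 120 scene
python3 - <<'E'
from tf import *
plan([.476,.2755,.21],127.3)
E
```

```text
28.825 F [ 0.7 -0.6 -3.4] T [-0.02 -0.04  0.05] gap 0.0596 [0.4755 0.2714 0.3091]
Tjaw -0.018
28.875 F [-0.6  0.6 -3.3] T [0.03 0.   0.03] gap 0.0594 [0.476  0.2707 0.3097]
Tjaw -0.016
 cur [0.4766 0.2701 0.3105] yawy 127.45 z [ 0.0033 -0.0101 -0.9999] -> d [ -3.2   5.7 100.4] roll 0.0026 dist 101.0
```

View pics/d23z.png

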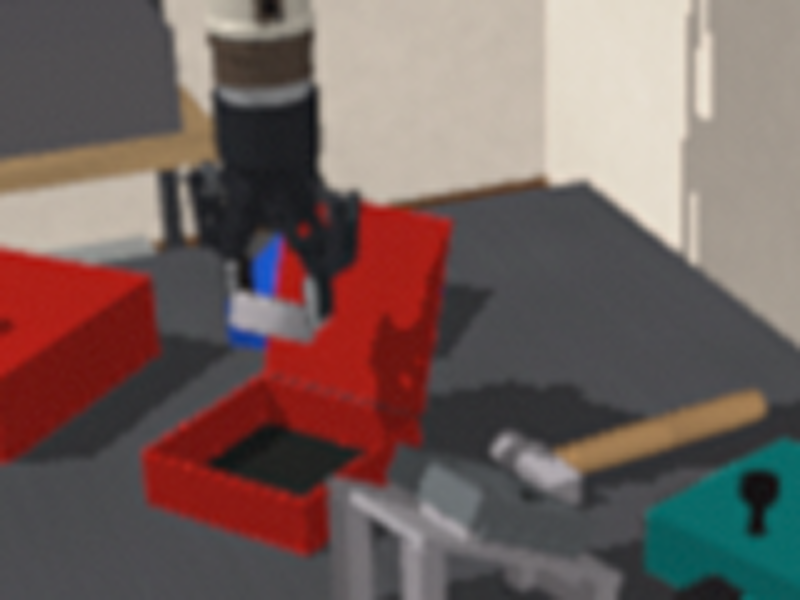

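View pics/s23z.png

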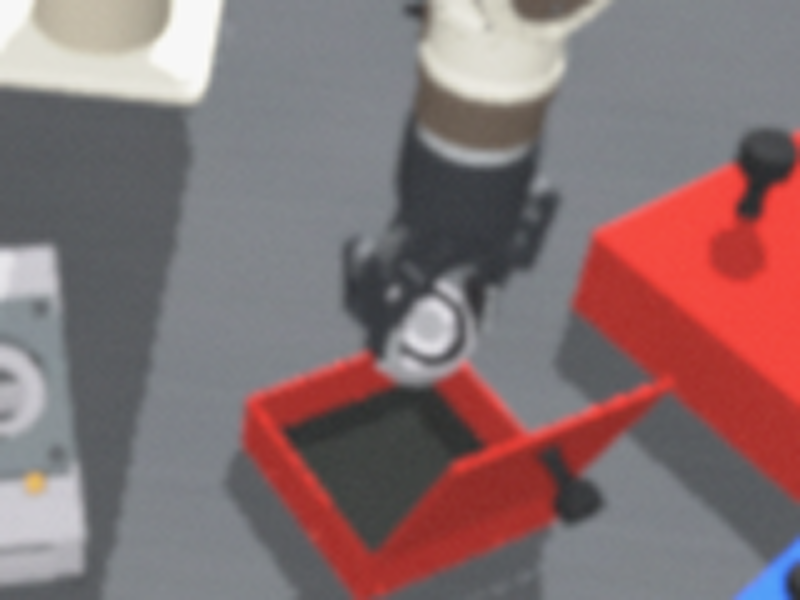

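move_arm:
  series:
    - [[-1,2,20],0]
    - [[-2,4,45],0]
    - [[-3,5,70],0]
    - [[-3,5.5,90],0]
    - [[-3,5.5,100],0]
    - [[-3,5.5,100],0]

```text
time: 29.68
eef_pos: [0.4763, 0.2746, 0.2104]
ee_rot: [[-0.795, -0.607, 0.003], [-0.607, 0.795, -0.011], [0.004, -0.01, -1.0]]
force: [0.8, -0.7, -2.8]
finger_gap: 0.0598
```

```bash
python3 look.py d24 165 110;python3 look.py s24 240 140 scene
```

```text
29.675 F [ 0.8 -0.7 -2.8] T [ 0.08  0.01 -0.  ] gap 0.0598 [0.4763 0.2746 0.2104]
Tjaw -0.037
29.725 F [ 0.7 -0.2 -3.3] T [ 0.09 -0.05  0.02] gap 0.0599 [0.4765 0.2749 0.211 ]
Tjaw -0.096
```

View pics/s24z.png

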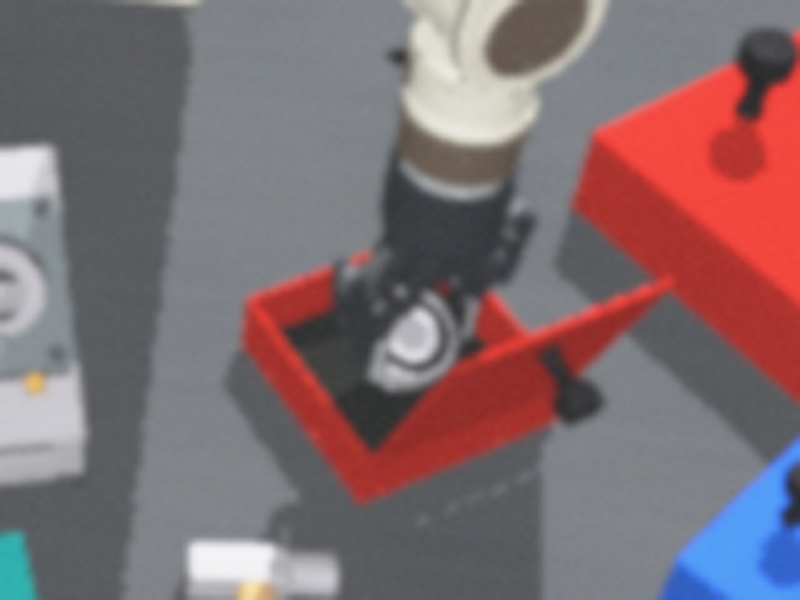

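View pics/d24z.png

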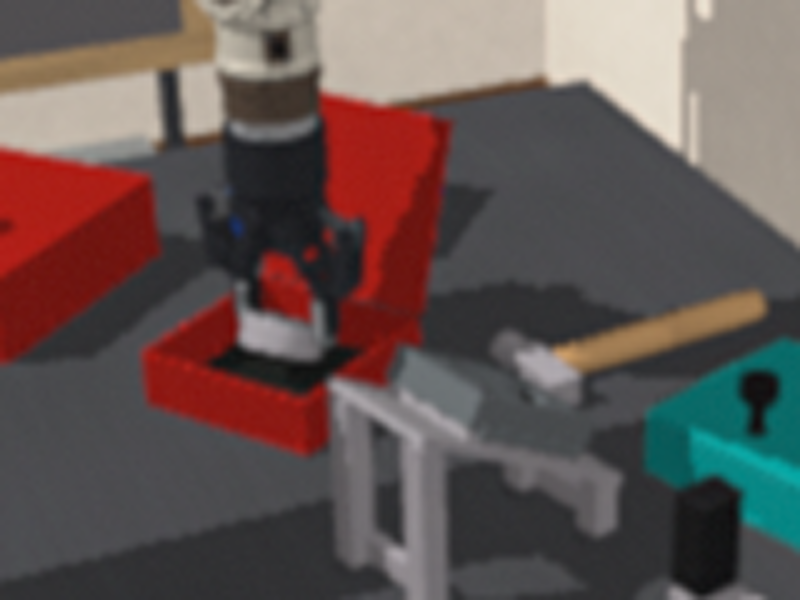

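Centred in the box, lid clear. I'll lower until it touches.

move_arm:
  series:
    - [[0,0,3],0]
    - [[0,0,6],0]
    - [[0,0,9],0]
    - [[0,0,12],0]
    - [[0,0,14],0]
    - [[0,0,14],0]

```text
time: 30.52
eef_pos: [0.4766, 0.275, 0.1971]
ee_rot: [[-0.794, -0.607, 0.004], [-0.607, 0.794, -0.01], [0.002, -0.01, -1.0]]
force: [0.3, -0.4, -3.9]
finger_gap: 0.0599
```

move_arm:
  series:
    - [[0,0,2],0]
    - [[0,0,4],0]
    - [[0,0,6],0]
    - [[0,0,6],0]

```text
time: 31.02
eef_pos: [0.4764, 0.2747, 0.1939]
ee_rot: [[-0.794, -0.607, 0.005], [-0.607, 0.794, -0.009], [0.002, -0.01, -1.0]]
force: [-7.1, -4.1, 16.4]
finger_gap: 0.0597
```

```bash
python3 look.py d25 165 110;python3 look.py s25 240 140 scene
```

```text
31.025 F [-7.1 -4.1 16.4] T [-0.7   1.27 -0.03] gap 0.0597 [0.4764 0.2747 0.1939]
Tjaw 1.44
31.075 F [-5.6 -4.  15.5] T [-0.73  1.26  0.04] gap 0.0598 [0.4764 0.2747 0.1939]
Tjaw 1.442
```

View pics/d25z.png

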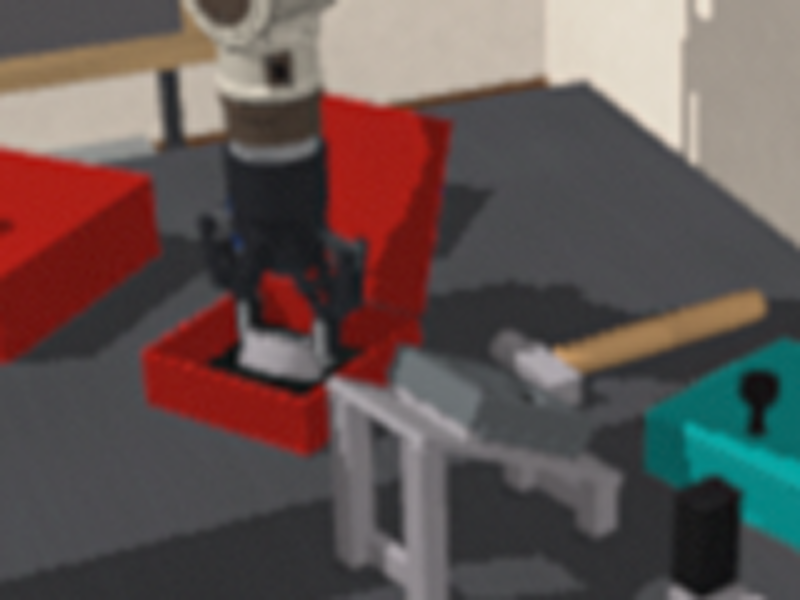

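View pics/s25z.png

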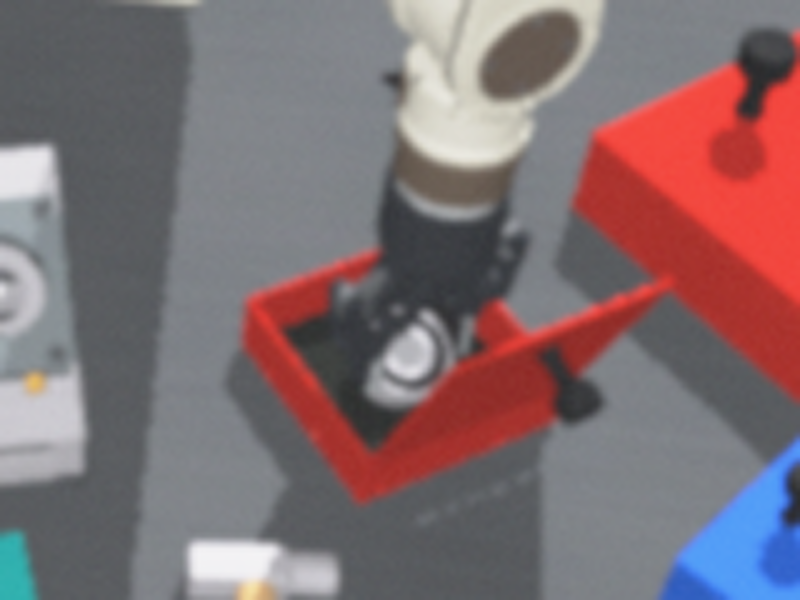

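move_arm:
  series:
    - [[0,0,2],0]
    - [[0,0,4],0]
    - [[0,0,5],0]
    - [[0,0,5],0]
  hand: 61

```text
time: 31.62
eef_pos: [0.4757, 0.274, 0.1904]
ee_rot: [[-0.795, -0.607, 0.004], [-0.607, 0.794, -0.01], [0.003, -0.011, -1.0]]
force: [-5.1, -4.2, 10.2]
finger_gap: 0.0611
```

```bash
python3 look.py s26 240 140 scene
```

```text
31.625 F [-5.1 -4.2 10.2] T [-0.84  1.08  0.  ] gap 0.0611 [0.4757 0.274  0.1904]
Tjaw 1.369
```

View pics/s26z.png

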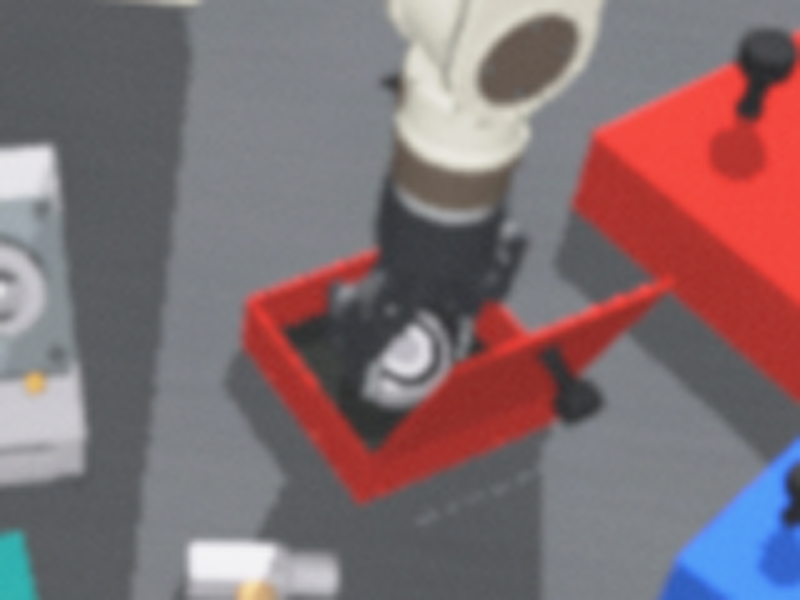

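move_arm:
  series:
    - [[0,0,2],0]
    - [[0,0,4],0]
    - [[0,0,5],0]
    - [[0,0,5],0]
  hand: 61.5

```text
time: 32.17
eef_pos: [0.4757, 0.274, 0.185]
ee_rot: [[-0.794, -0.607, 0.004], [-0.607, 0.794, -0.011], [0.003, -0.011, -1.0]]
force: [-1.8, -0.9, 0.0]
finger_gap: 0.0617
```

```bash
python3 look.py s27 240 140 scene; python3 look.py d27 165 110
```

```text
32.175 F [-1.8 -0.9  0. ] T [-0.3   0.36 -0.  ] gap 0.0617 [0.4757 0.274  0.185 ]
Tjaw 0.468
32.225 F [-1.9 -1.5  0.1] T [-0.21  0.24 -0.01] gap 0.0615 [0.4757 0.274  0.1851]
Tjaw 0.317
```

View pics/s27z.png

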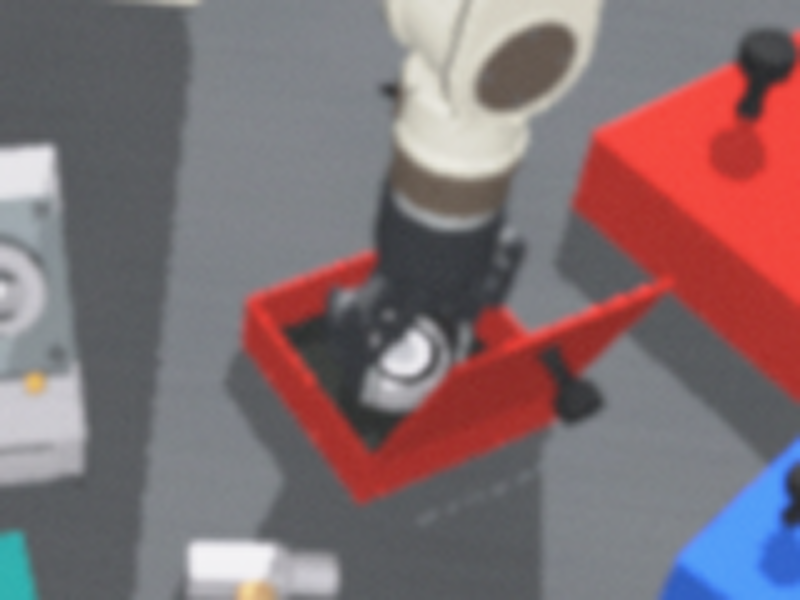

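View pics/d27z.png

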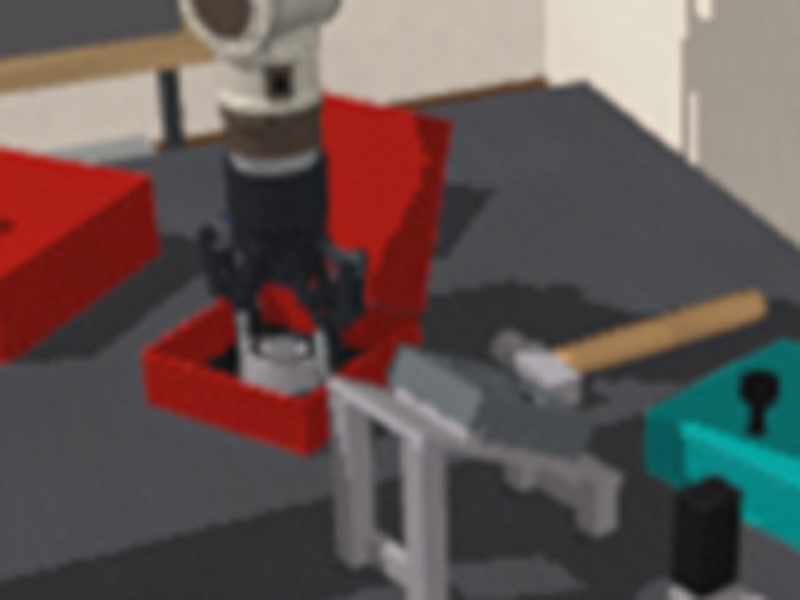

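move_arm:
  series:
    - [[0,0,1.5],0]
    - [[0,0,3],0]
    - [[0,0,4],0]
    - [[0,0,4],0]

```text
time: 32.78
eef_pos: [0.4759, 0.2741, 0.181]
ee_rot: [[-0.794, -0.607, 0.004], [-0.607, 0.794, -0.01], [0.003, -0.011, -1.0]]
force: [-1.6, -0.9, -1.0]
finger_gap: 0.0615
```

```bash
python3 look.py d28 165 110
```

```text
32.775 F [-1.6 -0.9 -1. ] T [-0.17  0.19  0.07] gap 0.0615 [0.4759 0.2741 0.181 ]
Tjaw 0.252
```

View pics/d28z.png

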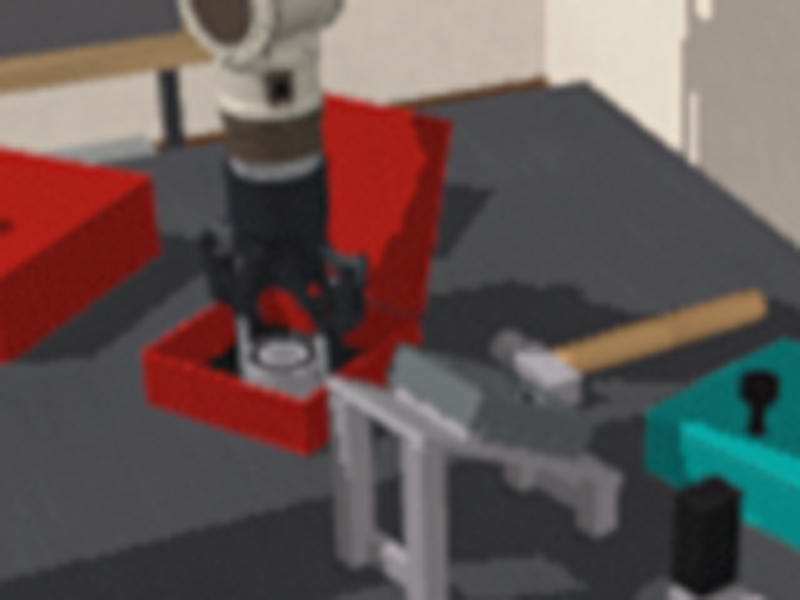

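Nearly flat. Press a bit more.

move_arm:
  series:
    - [[0,0,1.5],0]
    - [[0,0,3],0]
    - [[0,0,4],0]
    - [[0,0,4],0]

```text
time: 33.33
eef_pos: [0.4767, 0.2746, 0.1789]
ee_rot: [[-0.794, -0.607, 0.008], [-0.607, 0.794, -0.008], [-0.001, -0.011, -1.0]]
force: [-2.7, -0.9, 9.4]
finger_gap: 0.0619
```

```bash
python3 look.py d29 165 110; python3 look.py s29 240 140 scene
```

```text
33.325 F [-2.7 -0.9  9.4] T [-0.3   0.48 -0.03] gap 0.0619 [0.4767 0.2746 0.1789]
Tjaw 0.561
33.375 F [-2.9 -2.   9.4] T [-0.3   0.55 -0.06] gap 0.0615 [0.4767 0.2746 0.179 ]
Tjaw 0.618
```

View pics/d29z.png

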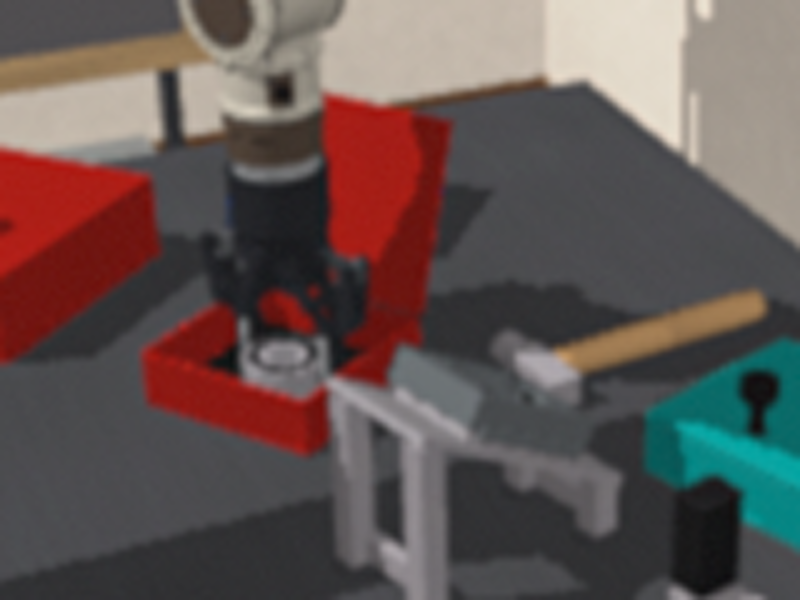

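View pics/s29z.png

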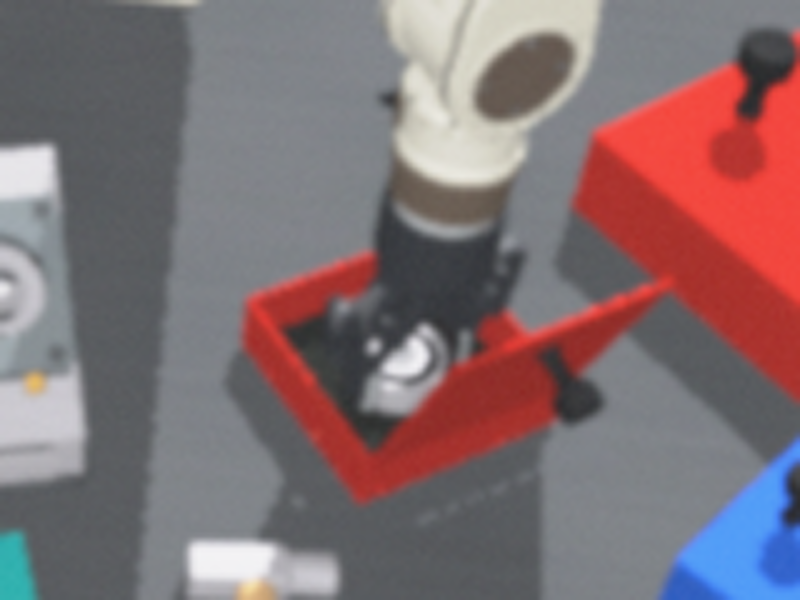

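move_arm:
  series:
    - [[0,0,0],0]
    - [[0,0,0],0]
    - [[0,0,-2],0]
    - [[0,0,-2],0]
  hand: 74

```text
time: 33.92
eef_pos: [0.4768, 0.2747, 0.1809]
ee_rot: [[-0.794, -0.607, 0.008], [-0.607, 0.794, -0.008], [-0.001, -0.011, -1.0]]
force: [0.2, 0.7, -0.2]
finger_gap: 0.0742
```

move_arm:
  series:
    - [[0,0,-15],0]
    - [[0,0,-40],0]
    - [[0,0,-80],0]
    - [[0,0,-120],0]
    - [[0,0,-140],0]
    - [[0,0,-140],0]

```text
time: 34.67
eef_pos: [0.4763, 0.2762, 0.3238]
ee_rot: [[-0.794, -0.607, 0.013], [-0.607, 0.794, -0.005], [-0.007, -0.012, -1.0]]
force: [0.1, 0.2, -0.0]
finger_gap: 0.0743
```

```bash
python3 look.py d30 165 110; python3 look.py s30 240 140 scene
python3 - <<'E'
from tf import *
o=manip.get_obs();p=wcam(shot('wrist','w30'),o)
for X in [(0,0,.009),(0,0,.029)]: print(proj(p,fw([.4699,.2707,.6509],X)))
E
```

```text
34.675 F [ 0.1  0.2 -0. ] T [0.03 0.04 0.03] gap 0.0743 [0.4763 0.2762 0.3238]
Tjaw 0.009
34.725 F [-0.2 -0.9 -0.9] T [-0.04  0.   -0.01] gap 0.0742 [0.4759 0.2759 0.3221]
Tjaw 0.029
[np.float64(259.18048965206134), np.float64(173.16480825846486)]
[np.float64(259.14885239083713), np.float64(179.14178188334932)]
```

View pics/d30z.png

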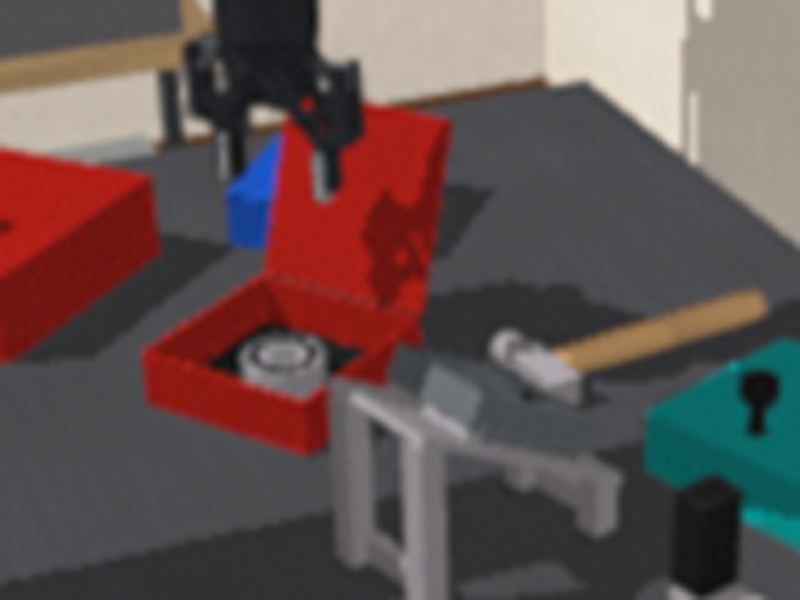

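View pics/w30.png

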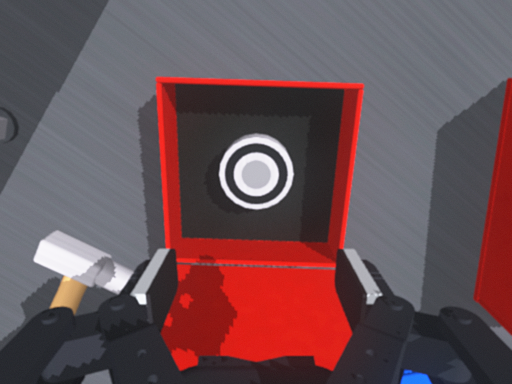

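Run:
```python
from tf import *
B=[.4699,.2707,.6509]
for xb,z in ((.152,.40),(.152,.34),(.06,.34)):
    plan(fw(B,(xb,.045,z)),127.3,xb)
```

```text
0.152 cur [0.4753 0.2756 0.3201] yawy 127.39 z [ 0.0063 -0.0089 -0.9999] -> d [-144.8   43.3  -80.5] roll 0.0016 dist 171.0
0.152 cur [0.4753 0.2756 0.3201] yawy 127.39 z [ 0.0063 -0.0089 -0.9999] -> d [-144.8   43.9  -20.5] roll 0.0016 dist 153.0
0.06 cur [0.4753 0.2756 0.3201] yawy 127.39 z [ 0.0063 -0.0089 -0.9999] -> d [-52.8  44.1 -20.4] roll 0.0016 dist 72.0
```

move_arm:
  series:
    - [[0,10,-40],0]
    - [[0,25,-80],0]
    - [[-10,40,-90],0]
    - [[-50,43,-92],0]
    - [[-95,43,-92],0]
    - [[-135,43,-90],0]
    - [[-147,43,-85],0]
    - [[-147,43,-80],0]
  hand: 0

```text
time: 35.83
eef_pos: [0.566, 0.4001, 0.3962]
ee_rot: [[-0.794, -0.607, 0.003], [-0.607, 0.794, -0.011], [0.005, -0.011, -1.0]]
force: [-0.6, 1.1, 0.2]
finger_gap: -0.0002
```

```bash
python3 look.py d31 165 90; python3 look.py s31 270 140 scene;  python3 - <<'E'
from tf import *
B=[.4699,.2707,.6509]
for xb,z in ((.152,.34),(.06,.34)):
    plan(fw(B,(xb,.045,z)),127.3,xb)
E
```

```text
35.825 F [-0.6  1.1  0.2] T [-0.04 -0.04  0.03] gap -0.0002 [0.566  0.4001 0.3962]
Tjaw -0.009
35.875 F [-0.1  0.4 -0.1] T [-0.1   0.01 -0.01] gap -0.0003 [0.5654 0.3996 0.3961]
Tjaw 0.066
0.152 cur [0.5651 0.3994 0.3972] yawy 127.39 z [ 0.0027 -0.0115 -0.9999] -> d [ 1.4  0.9 57.2] roll 0.0016 dist 57.0
0.06 cur [0.5651 0.3994 0.3972] yawy 127.39 z [ 0.0027 -0.0115 -0.9999] -> d [93.4  1.1 57.6] roll 0.0016 dist 110.0
```

View pics/d31z.png

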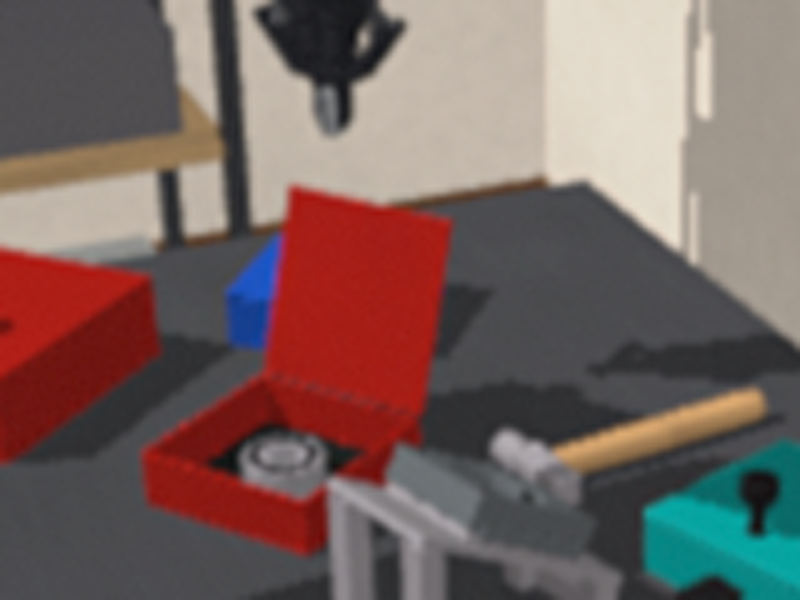

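View pics/s31z.png

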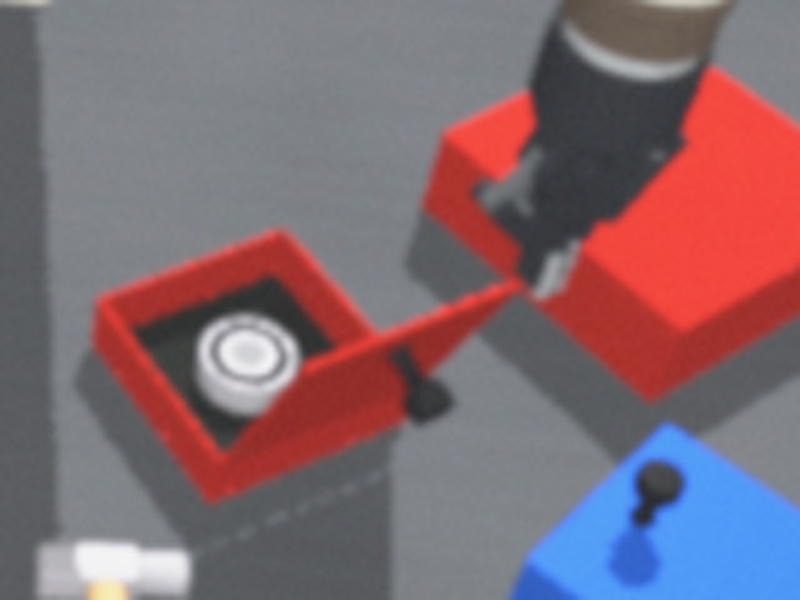

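move_arm:
  series:
    - [[-2,0,20],0]
    - [[-2,0,40],0]
    - [[-2,0,55],0]
    - [[-2,0,55],0]
    - [[10,0,55],0]
    - [[20,0,55],0]
    - [[30,0,55],0]

```text
time: 36.8
eef_pos: [0.5414, 0.3805, 0.344]
ee_rot: [[-0.795, -0.607, 0.005], [-0.607, 0.794, -0.01], [0.002, -0.011, -1.0]]
force: [1.1, 0.9, 0.6]
finger_gap: -0.0003
```

move_arm:
  series:
    - [[10,0,0],0]
    - [[20,0,0],0]
    - [[30,0,0],0]
    - [[40,0,0],0]
    - [[50,0,0],0]
    - [[60,0,0],0]
    - [[66,0,0],0]

```text
time: 37.67
eef_pos: [0.4883, 0.34, 0.3442]
ee_rot: [[-0.795, -0.607, 0.005], [-0.607, 0.794, -0.01], [0.002, -0.011, -1.0]]
force: [0.2, 0.4, 0.2]
finger_gap: -0.0002
```

```bash
python3 look.py d32 165 90; python3 look.py s32 270 140 scene
```

```text
37.675 F [0.2 0.4 0.2] T [ 0.03 -0.01 -0.04] gap -0.0002 [0.4883 0.34   0.3442]
Tjaw -0.025
37.725 F [-1.2 -0.8 -0.8] T [-0.08  0.06 -0.04] gap -0.0003 [0.488  0.3397 0.3442]
Tjaw 0.095
```

View pics/d32z.png

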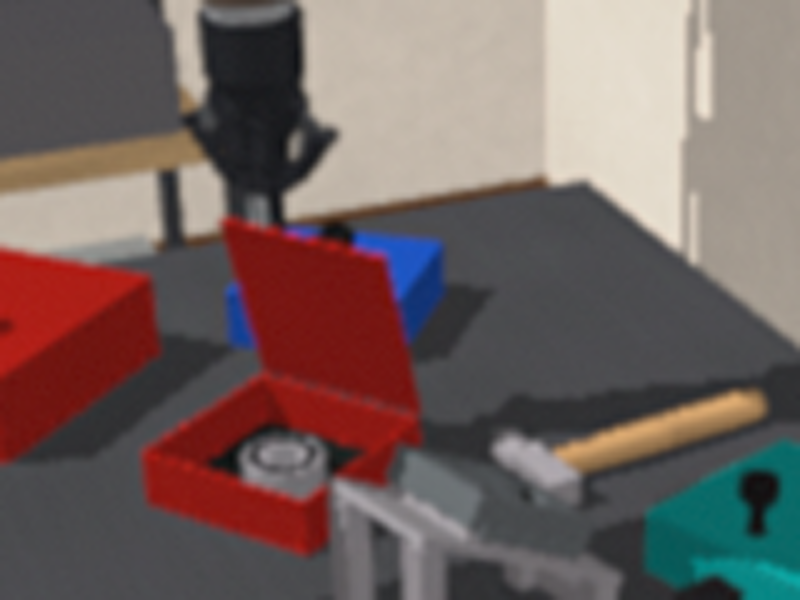

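move_arm:
  series:
    - [[5,0,0],0]
    - [[10,0,0],0]
    - [[10,0,0],0]
    - [[10,0,0],0]
    - [[10,0,0],0]

```text
time: 38.4
eef_pos: [0.4806, 0.3341, 0.3443]
ee_rot: [[-0.795, -0.607, 0.005], [-0.607, 0.794, -0.01], [0.002, -0.011, -1.0]]
force: [0.1, -0.1, 0.2]
finger_gap: 0.0001
```

```bash
python3 look.py d33 165 90; python3 look.py s33 240 130 scene
```

```text
38.4 F [ 0.1 -0.1  0.2] T [-0.02 -0.02  0.02] gap 0.0001 [0.4806 0.3341 0.3443]
Tjaw -0.003
38.45 F [ 0.6  0.2 -0.5] T [ 0.01 -0.01  0.02] gap 0.0001 [0.4806 0.3341 0.3443]
Tjaw -0.015
```

View pics/d33z.png

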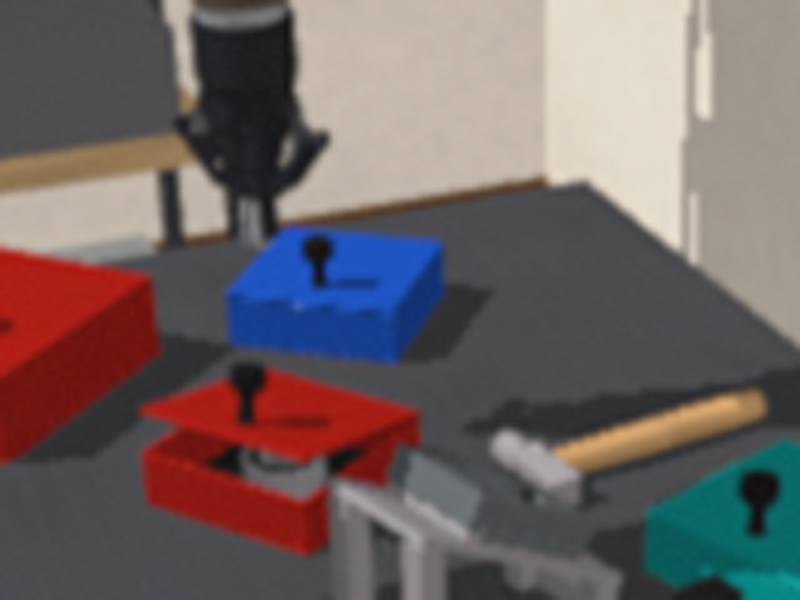

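View pics/s33z.png

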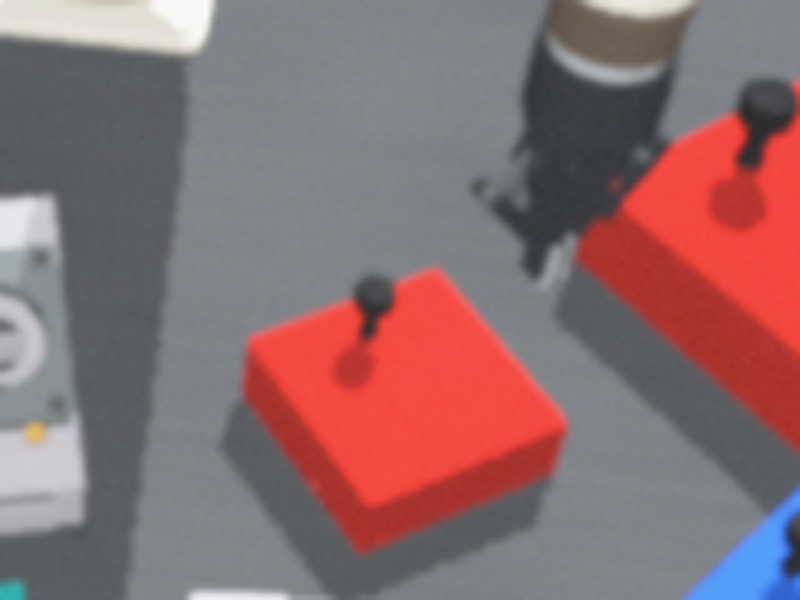

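move_arm:
  series:
    - [[0,0,-20],0]
    - [[0,0,-40],0]
    - [[0,0,-40],0]
    - [[0,0,-40],0]

```text
time: 39.0
eef_pos: [0.4803, 0.3344, 0.3835]
ee_rot: [[-0.795, -0.607, 0.004], [-0.607, 0.794, -0.01], [0.003, -0.011, -1.0]]
force: [-0.0, 0.8, -0.4]
finger_gap: 0.0001
```

Run:
```python
from tf import *
shot('side','d34');shot('scene','s34');o=manip.get_obs();print(o['time'],o['force'])
```

```text
39.1 [-0.22682361  0.31919867  0.36773788]
```

View pics/d34.png

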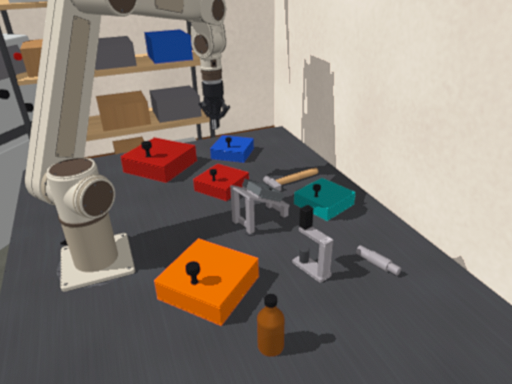

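View pics/s34.png

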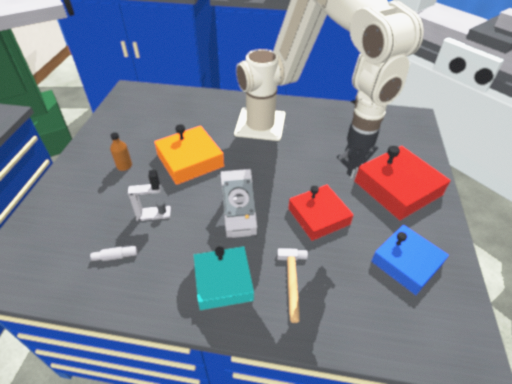

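The lid is shut (320,212 in scene), the tool stands upright (150,198), and the bystanders look unmoved. Handing in.

```bash
python3 -c "
from plant import manip
print(manip.finish_job())"
```

```text
the job is handed in; nothing more can be done
None
```

I finished the job and handed it in at about 39 s of the 72 s allowed; no verdict is reported.

**What I did**
- **Tilting the tool:** The moves cannot tilt the wrist. I pivoted the C-tool about 29° inside the grip by levering its foot on the bench.
- **Finding the hole and pushing:** I hooked the tool around the housing and slid the nose along the underside at about 16–18 N, until it slipped into the hole. I then pushed the bearing to roughly 13–14 mm proud, worked out from the arm position and the fitted tool model. Force stayed well under the 60 N limit.
- **Standing the tool up again:** Levering it back against the bench only made the foot slide. I loosened the grip slightly so the tool swung upright, then set it on its foot and released it.
- **Bearing and lid:** I lifted the bearing out along the bore and let it pivot flat onto the box mat while still lightly held. I then released it and pushed the lid over from behind.

**Last checks**
- **Before shutting:** The wrist and side pictures showed the bearing lying flat at the centre of the box.
- **At the end:** Both pictures showed the small red box shut and the tool upright. The shaft, mallet and oiler appeared where they started. The arm was clear, with no contact force.
- **Not measured:** The lid angle and the flatness of the bearing and tool were judged only from pictures. The lid fell shut under its own weight, so the bearing was not seen again afterwards.
- **A disagreement:** My first fit of the housing position was about 2 mm off what the nose contacts and wrist picture showed. I corrected it before gripping the bearing.

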